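Pack and latch the handle case in the lantern workshop

TASK

Get the wooden transport case ready to leave. First lift the finished lantern out of the case and stand it upright on the cork mat; then put all the loose arched carry handles into the case and shut the lid fully. Lastly hook the T-bar of the draw latch behind the prongs of the keeper on the lid and swing the lever down until it snaps over centre and clamps the lid, without pushing the bottle, the tin or the small jar out of place.

Things in the scene. Friction and masses are not known exactly. Their poses are not given: they have to be found in the camera images.
- case: fixed open beech case, 150 mm (x, depth) by 270 mm (y, width), walls 10 mm thick, rim 110 mm above the table; inside 130 x 250 mm, with a flat grey padded floor 35 mm above the table, so 75 mm deep. Origin: centre of its underside. Its -x side is the front, which carries the latch in the middle of its width; its z is up. The lid is hinged along the far (+x) rim
- lid (a joint): lid angle, rad: 0 fully shut, 1.57 upright, 1.9 furthest back. The lid is a 150 x 270 mm beech board 25 mm thick (0.4 kg) on a stiff hinge; it stays at any angle and needs about 3 to 5 N at its front edge to move
- lid_hinge (a point): middle of the lid's hinge axis, which lies along the case's y, at the far rim
- lid_edge (a point): middle of the lid's free (front) edge face, half-way through its 25 mm thickness, 150 mm from the hinge axis. With the lid shut it looks to the front. The point's x axis points from this edge to the hinge, z out through the lid's outer face
- lever (a joint): draw latch lever, rad: 0 closed (hanging straight down against the case front), 1.57 straight out from the front, 2.05 open stop. It stays where it is left by light friction; a hooked lever is at dead centre at about 0.3 and snaps to 0 beyond that. Closing takes about 2 to 4 N at the pad
- lever_pivot (a point): middle of the lever's pivot axis (along the case's y), 18 mm in front of the case front and 85 mm above the table
- lever_pad (a point): middle of the outer face of the lever's finger pad, 46 mm from the pivot along the lever and 20.5 mm out from the line of the lever through the pivot (the lever is bent outward to the pad). This face (34 mm wide, 20 mm long) looks up when the lever stands straight out and to the front when it is closed; press on it to close. The lever ends 11 mm beyond the point
- link (a joint): angle of the latch's pull link on the lever, rad: 0 resting on its stop 0.75 rad above the lever; it grows as the link swings up and in towards the lid, and is about 2.3 when clamped. It swings freely: left to itself it falls outward onto the stop, or, once past upright, inward against the keeper. Its pivot is on the lever 16 mm from the lever pivot, 0.3 rad behind the lever's own direction: about straight below the lever pivot when closed, in front of it when open
- spring (a joint): stretch of the spring in the link, m: 0 slack, about 0.0035 when clamped, 0.008 at most; 5000 N/m
- t_bar (a point): middle of the link's T-bar, a steel round 8 mm thick and 44 mm long along the case's y, 50.5 mm from the link's pivot
- tab (a point): middle of the rubber pull tab at the free end of the link, 25.5 mm beyond the T-bar: 16 mm wide (along the case's y), 7 mm thick, 38 mm long. It can be pinched across its width from above. The point's -z axis points from the link pivot out through the tab's end
- keeper_seat (a point): keeper on the lid's front edge: the point where the centre of the T-bar lies when hooked. A trough 10 mm wide, open at the top, between a back plate (its face 6 mm towards the lid from this point, reaching 14 mm above it) and two 6 mm thick prongs in front (their tops 4 mm above it, their inner faces 4.5 mm in front of it); its floor is 4 mm below it. The link passes between the two prongs
- lantern_mid (a point): finished wooden lantern, a closed 90 x 70 x 85 mm beech box with round holes in its sides and a carry handle on top, 130 mm high in all, 0.3 kg. It stands in the case, too tall for the lid. The point is at its centre, half-way up (65 mm). The handle's straight bar runs along its x axis, 16 mm thick (y), 14 mm high, its centre 58 mm above the point, with 31 mm of free height and 50 mm of free length beneath it; z is up
- mat: fixed square cork mat on the table, 170 x 170 x 4 mm; origin at the centre of its underside
- bottle: clear glass bottle, 66 mm across, 210 mm tall, standing; leave it alone. Origin: centre of its base
- tin: white tin, 72 mm across, 90 mm tall, standing; leave it alone. Origin: centre of its base
- jar: small jar, 36 mm across, 45 mm tall, standing among the carry handles; leave it alone. Origin: centre of its base
- arch1_mid (a point): beech carry handle, a flat arch standing on its two feet (it may be knocked over onto a face): 100 mm long, 26 mm thick, 45 mm high, 90 g. The point is at its centre, half-way up (22.5 mm above the feet). Its x axis runs along the 100 mm, y through the 26 mm thickness, z up out of the arch. The straight top bar (56 mm long, 15 mm high) has its centre 15 mm beyond the point along z; under it the arch is open. One of up to four identical ones; absent in some runs
- arch2_mid (a point): beech carry handle, a flat arch standing on its two feet (it may be knocked over onto a face): 100 mm long, 26 mm thick, 45 mm high, 90 g. The point is at its centre, half-way up (22.5 mm above the feet). Its x axis runs along the 100 mm, y through the 26 mm thickness, z up out of the arch. The straight top bar (56 mm long, 15 mm high) has its centre 15 mm beyond the point along z; under it the arch is open. One of up to four identical ones; absent in some runs
- arch3_mid (a point): beech carry handle, a flat arch standing on its two feet (it may be knocked over onto a face): 100 mm long, 26 mm thick, 45 mm high, 90 g. The point is at its centre, half-way up (22.5 mm above the feet). Its x axis runs along the 100 mm, y through the 26 mm thickness, z up out of the arch. The straight top bar (56 mm long, 15 mm high) has its centre 15 mm beyond the point along z; under it the arch is open. One of up to four identical ones; absent in some runs
- arch4_mid (a point): beech carry handle, a flat arch standing on its two feet (it may be knocked over onto a face): 100 mm long, 26 mm thick, 45 mm high, 90 g. The point is at its centre, half-way up (22.5 mm above the feet). Its x axis runs along the 100 mm, y through the 26 mm thickness, z up out of the arch. The straight top bar (56 mm long, 15 mm high) has its centre 15 mm beyond the point along z; under it the arch is open. One of up to four identical ones; absent in some runs
Things that resemble listed ones, but are neither listed nor needed, are in the scene too. Leave any pink or yellow look-alike of the part that bears arch1_mid alone. Leave any grey look-alike of the part that bears arch2_mid alone.

How it is judged:
On the way, in this order (a step that is already met when the one before it is completed fails the run):
1. the lantern stands upright on the cork mat (horizontal distance between lantern_mid and mat below 0.06 m and angle between lantern_mid's own z axis and vertical below 0.1 rad and height (world z) of lantern_mid between 0.06 and 0.08 m), for 0.2 s.
2. all the carry handles lie in the case and the lid is shut (x of arch1_mid in the frame of case between -0.068 and 0.068 m and y of arch1_mid in the frame of case between -0.128 and 0.128 m and z of arch1_mid in the frame of case between 0.035 and 0.1 m and x of arch2_mid in the frame of case between -0.068 and 0.068 m and y of arch2_mid in the frame of case between -0.128 and 0.128 m and z of arch2_mid in the frame of case between 0.035 and 0.1 m and x of arch3_mid in the frame of case between -0.068 and 0.068 m and y of arch3_mid in the frame of case between -0.128 and 0.128 m and z of arch3_mid in the frame of case between 0.035 and 0.1 m and x of arch4_mid in the frame of case between -0.068 and 0.068 m and y of arch4_mid in the frame of case between -0.128 and 0.128 m and z of arch4_mid in the frame of case between 0.035 and 0.1 m and value of joint lid below 0.035 rad), for 0.2 s.
3. the T-bar is hooked in the keeper and the lever is snapped down, clamping the lid (value of joint lever below 0.12 rad and distance between t_bar and keeper_seat below 0.007 m and value of joint spring above 0.002 m and value of joint lid below 0.035 rad), for 0.2 s.
At the end, for the whole second after the job is handed in: lantern upright (0.1 rad) on the mat, centres within 60 mm; every carry handle inside the case; lid shut (under 0.035 rad); T-bar in the keeper (within 7 mm of its seat), lever closed (under 0.12 rad), link spring stretched over 2 mm (all of step 1 and all of step 3 and x of arch1_mid in the frame of case between -0.068 and 0.068 m and y of arch1_mid in the frame of case between -0.128 and 0.128 m and z of arch1_mid in the frame of case between 0.035 and 0.1 m and x of arch2_mid in the frame of case between -0.068 and 0.068 m and y of arch2_mid in the frame of case between -0.128 and 0.128 m and z of arch2_mid in the frame of case between 0.035 and 0.1 m and x of arch3_mid in the frame of case between -0.068 and 0.068 m and y of arch3_mid in the frame of case between -0.128 and 0.128 m and z of arch3_mid in the frame of case between 0.035 and 0.1 m and x of arch4_mid in the frame of case between -0.068 and 0.068 m and y of arch4_mid in the frame of case between -0.128 and 0.128 m and z of arch4_mid in the frame of case between 0.035 and 0.1 m); the robot touches nothing.
It fails at once if the bottle is pushed more than 40 mm out of place (distance of bottle from where it was at the start of the episode above 0.04 m).
It fails at once if the tin is pushed more than 40 mm out of place (distance of tin from where it was at the start of the episode above 0.04 m).
It fails at once if the jar is pushed more than 40 mm out of place (distance of jar from where it was at the start of the episode above 0.04 m).
Of arch1, arch2, arch3, arch4 only 2 to 4 are there at a start; the rules pass over those that are not, and their reading is None.
At some moment in a run one of arch1, arch2, arch3, arch4 may be knocked a few centimetres aside while the robot is not near it.
Once in a run the grip may slacken for a moment while it holds something.
It also fails if it takes over 210 s, if anything falls off the work surface, if the arm or the gripper's body presses on something with over 40 N, if the wrist force passes 120 N, or if a joint passes its speed limit or range.

ROBOT

A 6-joint arm with a two-finger parallel gripper is mounted at the origin on the work surface. World frame = base frame: x ahead of the robot, y to its left, z up, the work surface at z = 0. Lengths are in m, angles in rad, forces in N, time in s.
With the tool pointing down it reaches from about 0.2 to 0.875 m from the base axis. Payload 3.4 kg.
Tool frame: the origin (TCP) lies between the finger pads; the fingertips stand 22 mm ahead of it and the grasp point (between the pads) lies 3 mm ahead of it; z points along the fingers, y is the direction in which the jaws open and shut (so a half turn about z gives the same grasp; the last joint's range is limited). The gripper opens to 94 mm and grips with 3 to 60 N. Pads are 16 mm wide; open, the fingers measure 119 mm over their backs; the gripper's body (75 mm by 177 mm) begins 78 mm behind the grasp point.
Start: joints at [-1.372, 0.276, 1.505, -0, 1.361, -0.121], TCP at [0.181, -0.546, 0.195] pointing down, gripper open.
Joint ranges: [-2.89, 2.89], [-0.75, 2.08], [0.22, 2.7], [-1.18, 4.32], [0.11, 2.71], [-2.7, 2.7]. Speed limits (rad/s): [2.57, 2.57, 3.14, 3.14, 3.14, 3.14].

INTERFACE

Orientations are given as [roll, pitch, yaw] about the fixed x, y, z axes, in that order (R = Rz(yaw) Ry(pitch) Rx(roll)).
In Python, from workcell import status, eyes, robot gives the robot as it stands. The module is installed in compiled form; this text tells all that it offers.
- The arm moves only by the tool apply_moves, never from a script. Its argument "deltas" is a list of rows, each an object of numbers: "ax", "ay", "az": the turn, a rotation vector about the tool's x, y, z each as a share of 90 degrees, from -1 to 1; "x", "y", "z": the shift along the tool's x, y, z each as a share of 20 cm, from -1 to 1; "hand": the opening, from -1 (shut) to 1 (fully open). A call has 1 to 5 rows; each row shifts and turns the commanded pose from where the row before left it, along the tool's axes as they then stand; what a row does not reach is not made up. A row lasts 1/10 s, in which the tool goes at most 50 mm and 8.59 degrees, less where a joint would pass 70% of its speed; a pose out of reach is approached as far as the arm can. A call with a number of a shift or a turn outside -1 to 1 is refused whole. A call with a gripper value outside its range is refused whole. The fingers move at their own pace and stop on an object; the grip force is fixed at half the most. Time passes only in rows, so rows that do not move let the fingers close. It gives the time, the measured TCP pose, the force and the opening at its end, in the units of the state.
- status.read_state(): the state, without advancing time (a new reading comes with each control period).
- eyes.get_image(name): name is "side" or "top"; returns the picture (420x560x3 uint8, red, green, blue); there is no depth.
- eyes.camera_params(name): a dict with "mtx" (3x3 intrinsics, pixels), "distortion" ([k1, k2, p1, p2, k3] as OpenCV has them; the pictures are not rectified), "pose" (4x4, takes a point from camera to world coordinates). Camera axes: x right, y up, looking along -z (the intrinsics and any distortion apply to the point x, -y, -z); pixel columns grow to the right and rows downward; lengths in m; the calibration is good to about 2 mm. A picture is of the moment at which its call begins. camera_params takes no time and is no camera call.
- robot.close_job(): hands the job in, once; it reports no verdict.
The state is a dict: "t": time; "joint_pos": joint angles; "dq": joint speeds; "joint_efforts": joint torques, N m; "tool_pos": TCP position; "tool_rot": TCP orientation; "contact_force": force on the tool from outside, world axes, zero at the start; "ft_torque": the same for the moment, N m; "opening": finger opening in m.
Only numpy, scipy, OpenCV 4.12 (cv2) and the standard library are available. Lean on these libraries where they do the work, as an engineer would, in place of code of your own. Each camera call takes 0.05 s, during which the arm holds its last target. There are 200 camera calls.

## Working session

There is one attempt and no reset: what is moved stays moved. The work goes in short steps, Python scripts to look and compute and a tool call to move; the robot and the scene stay as the last step left them, time stands still between calls to the robot, and variables do not carry over. Pictures are saved under pics/ and viewed, about 12 in all and at most 16, crops included, and the job is handed in when it is done.

Besides the shell and the picture viewer there is one more tool, called after ">>>" by a JSON object that holds its "name" and its "arguments". apply_moves: Moves the arm, as the interface text tells. Its arguments: {"type":"object","properties":{"deltas":{"type":"array"}},"required":["deltas"]}

```bash
mkdir -p pics; cat > h.py <<'E'
import numpy as np, cv2
from workcell import status, eyes, robot
from scipy.spatial.transform import Rotation as R
def snap(n, f):
    im=eyes.get_image(n); cv2.imwrite(f'pics/{f}.png', im[:,:,::-1]); return im
def ray(n,u,v):
    c=eyes.camera_params(n); K=np.array(c['mtx'],float); D=np.array(c['distortion'],float); P=np.array(c['pose'])
    p=cv2.undistortPoints(np.array([[[u,v]]],float),K,D)[0,0]
    d=P[:3,:3]@np.array([p[0],-p[1],-1]); return P[:3,3],d/np.linalg.norm(d)
def onz(n,u,v,z):
    o,d=ray(n,u,v); return o+d*(z-o[2])/d[2]
def tri(u1,v1,u2,v2):
    o1,d1=ray('top',u1,v1); o2,d2=ray('side',u2,v2)
    s=np.linalg.lstsq(np.c_[d1,-d2],o2-o1,rcond=None)[0]; a=o1+d1*s[0]; b=o2+d2*s[1]
    return (a+b)/2, np.linalg.norm(a-b)
def proj(n,p):
    c=eyes.camera_params(n); P=np.array(c['pose']); q=np.linalg.inv(P)@np.r_[p,1]
    return cv2.projectPoints(np.array([[q[0],-q[1],-q[2]]]),np.zeros(3),np.zeros(3),np.array(c['mtx'],float),np.array(c['distortion'],float))[0].ravel()
E
python3 - <<'E'
from h import *
np.set_printoptions(precision=3,suppress=True)
for n in('top','side'):
    snap(n,n+'0'); c=eyes.camera_params(n); print(n,c['mtx'],c['distortion'],c['pose'])
print(status.read_state())
E
```

```text
top [[392.528   0.    278.71 ]
 [  0.    392.528 212.822]
 [  0.      0.      1.   ]] [0.011 0.    0.    0.    0.   ] [[ 0.014  0.991 -0.137  0.317]
 [-1.     0.012 -0.015 -0.035]
 [-0.013  0.137  0.991  1.28 ]
 [ 0.     0.     0.     1.   ]]
side [[463.332   0.    279.095]
 [  0.    463.332 204.37 ]
 [  0.      0.      1.   ]] [-0.02  0.    0.    0.    0.  ] [[ 0.969  0.164 -0.183  0.224]
 [-0.245  0.706 -0.665 -0.886]
 [ 0.02   0.689  0.725  1.035]
 [ 0.     0.     0.     1.   ]]
{'t': 0.1, 'joint_pos': array([-1.372,  0.277,  1.506, -0.   ,  1.361, -0.121]), 'dq': array([ 0.002, -0.   , -0.003, -0.   , -0.001, -0.001]), 'joint_efforts': array([  0.001, -40.546, -23.778,   0.07 ,   0.03 ,  -0.   ]), 'tool_pos': array([ 0.181, -0.545,  0.194]), 'tool_rot': array([-3.14, -0.  ,  0.32]), 'contact_force': array([-0.635, -0.557, -0.746]), 'ft_torque': array([ 0.045,  0.061, -0.   ]), 'opening': 0.09399845061021966}
```

View pics/top0.png

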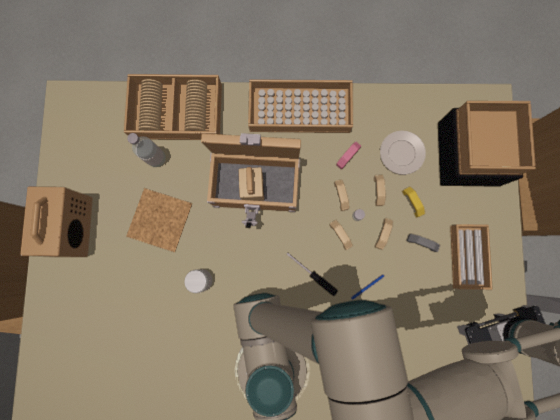

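View pics/side0.png

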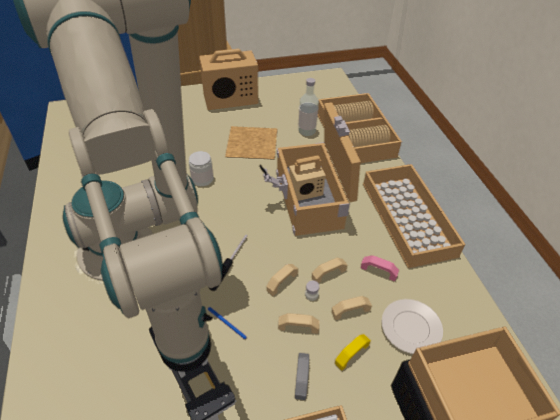

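Candidates in top view: beech handles at (343,195), (381,190), (341,235), (385,234). Look-alikes are pink (349,155), yellow (414,201) and grey (423,242), plus the radio-like box (58,222) and the lantern in the case (251,182). I choose the four beech handles and the lantern in the case. Now a close crop to check.

```bash
python3 - <<'E'
from h import *
np.set_printoptions(precision=4,suppress=True)
im=cv2.imread('pics/top0.png'); 
cv2.imwrite('pics/c1.png',cv2.resize(im[125:255,200:400],None,fx=4,fy=4,interpolation=cv2.INTER_CUBIC))
s=cv2.imread('pics/side0.png')
cv2.imwrite('pics/c2.png',cv2.resize(s[90:250,240:380],None,fx=4.7,fy=3.7,interpolation=cv2.INTER_CUBIC)[:600])
hsv=cv2.cvtColor(im,cv2.COLOR_BGR2HSV)
for p in [(343,195),(381,190),(341,235),(385,234),(250,183),(280,300),(251,196),(165,240)]: print(p,hsv[p[1],p[0]], hsv[p[1],p[0]+25])
E
```

```text
(343, 195) [ 17  80 189] [ 20  64 160]
(381, 190) [ 16  83 187] [ 23 177 164]
(341, 235) [ 16  73 199] [ 20  60 162]
(385, 234) [ 16  80 189] [17 28 83]
(250, 183) [ 15  98 183] [173  10 105]
(280, 300) [18 66 85] [19 71 90]
(251, 196) [ 16  83 175] [  0  12 107]
(165, 240) [ 15 116 162] [ 21  61 160]
```

View pics/c1.png

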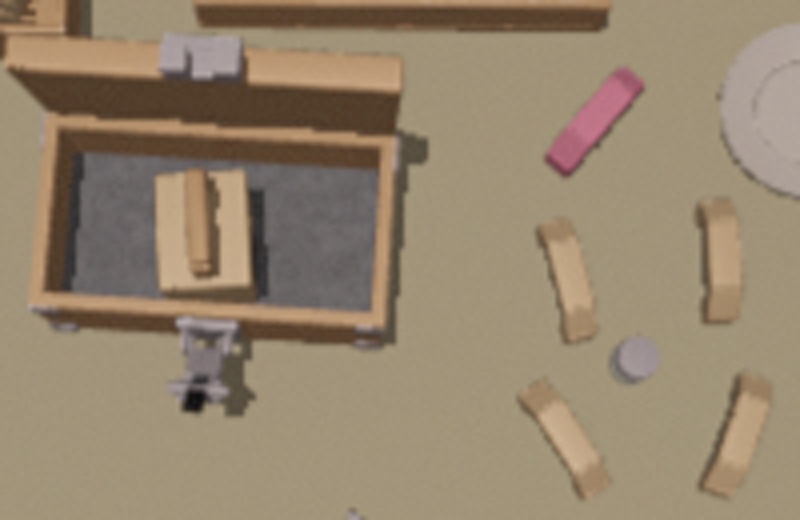

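View pics/c2.png

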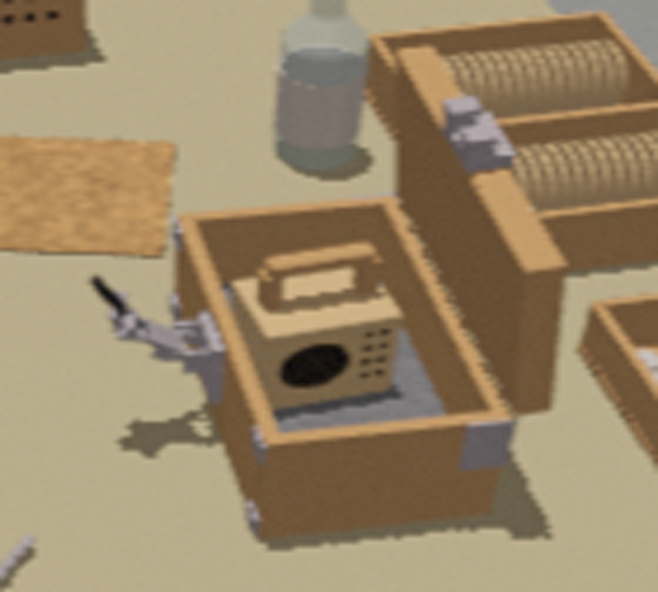

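```bash
python3 - <<'E'
from h import *
np.set_printoptions(precision=4,suppress=True)
im=cv2.imread('pics/top0.png'); hsv=cv2.cvtColor(im,cv2.COLOR_BGR2HSV)
T=lambda x,y,z: onz('top',200+x/4-.4,125+y/4-.4,z)
P=[T(*p,.11) for p in [(35,308),(385,328),(398,138),(48,116),(62,295),(375,315),(380,158),(70,130)]]
for p in P: print('rim',p)
print('case c', np.mean(P[:4],0),np.mean(P[4:],0), 'ydir', [np.arctan2(*(a-b)[1::-1]*[1,1]) for a,b in ((P[0],P[1]),(P[4],P[5]),(P[7],P[6]))])
a,b=T(197,168,.165),T(203,272,.165); print('lantern bar',a,b,(a+b)/2,np.arctan2(a[1]-b[1],a[0]-b[0]))
# arches: bright top faces
m=((hsv[...,2]>172)&(hsv[...,1]>68)&(hsv[...,0]<19)).astype(np.uint8)
m[:, :310]=0; m[:,410:]=0; m[:170]=0; m[255:]=0
for c in cv2.findContours(m,0,2)[0]:
    if cv2.contourArea(c)>20:
        (u,v),(w,h),an=r=cv2.minAreaRect(c); bx=cv2.boxPoints(r); 
        q=np.array([onz('top',*k,.045) for k in bx]); e1=q[1]-q[0]; e2=q[2]-q[1]; e=e1 if np.linalg.norm(e1)>np.linalg.norm(e2) else e2
        print('arch',(u,v),w,h,q.mean(0),'yaw',np.arctan2(e[1],e[0]),np.linalg.norm(e1),np.linalg.norm(e2))
m=((hsv[...,1]>95)&(hsv[...,2]>110)&(hsv[...,2]<190)).astype(np.uint8);m[:,:125]=0;m[:,195:]=0;m[:185]=0;m[252:]=0
m=cv2.morphologyEx(m,cv2.MORPH_CLOSE,np.ones((5,5)))
c=max(cv2.findContours(m,0,2)[0],key=cv2.contourArea); r=cv2.minAreaRect(c); print(r); q=np.array([onz('top',*k,.004) for k in cv2.boxPoints(r)]); print('mat',q.mean(0),q)
for p,z in (((635,358),.045),):print('jar',T(*p,z))
for u,v,z in ((145,147,.1),(135,139,.21),(196,281,.09)): print(onz('top',u,v,z))
print('lid top edge', tri(200+203/4,125+52/4,240+480/4.7,90+130/3.7), 'tbar', tri(200+197/4-.4,125+388/4-.4,240+122/4.7-.4,90+322/3.7-.4))
E
```

```text
rim [0.51   0.1962 0.11  ]
rim [ 0.4978 -0.0688  0.11  ]
rim [ 0.6453 -0.0775  0.11  ]
rim [0.6599 0.1919 0.11  ]
rim [0.5202 0.1761 0.11  ]
rim [ 0.5077 -0.0611  0.11  ]
rim [ 0.6294 -0.0639  0.11  ]
rim [0.649  0.1745 0.11  ]
case c [0.5782 0.0604 0.11  ] [0.5766 0.0564 0.11  ] ydir [np.float64(1.5248797917217691), np.float64(1.5178991650468947), np.float64(1.4888070314227213)]
lantern bar [0.6058 0.0709 0.165 ] [0.5287 0.0647 0.165 ] [0.5673 0.0678 0.165 ] 0.08031766540079617
arch (341.66473388671875, 233.75881958007812) 19.17412567138672 7.209470748901367 [ 0.4232 -0.2153  0.045 ] yaw -2.5804272650239324 0.022946067428817402 0.05984059893778196
arch (385.550048828125, 232.35000610351562) 6.957010269165039 18.024978637695312 [ 0.4294 -0.3529  0.045 ] yaw -0.33794843305563665 0.0574132044170001 0.021585601744276334
arch (342.3529357910156, 193.4117889404297) 18.432706832885742 6.79099702835083 [ 0.5523 -0.2186  0.045 ] yaw -2.9092883547437074 0.02181093229216614 0.059479049668218056
arch (381.0, 188.0) 16.0 6.0 [ 0.5712 -0.3418  0.045 ] yaw 3.119279370875686 0.019111377051137152 0.052025741893077584
((158.89999389648438, 219.30001831054688), (51.86135482788086, 51.861351013183594), 18.434947967529297)
mat [0.4675 0.3776 0.004 ] [[0.4114 0.4819 0.004 ]
 [0.5758 0.4383 0.004 ]
 [0.5225 0.272  0.004 ]
 [0.3601 0.3182 0.004 ]]
jar [ 0.4862 -0.2686  0.045 ]
[0.6817 0.4025 0.1   ]
[0.6708 0.3915 0.21  ]
[0.2719 0.2279 0.09  ]
lid top edge (array([0.6539, 0.057 , 0.2783]), np.float64(0.0005338707931794349)) tbar (array([0.4469, 0.0716, 0.1184]), np.float64(0.005512529988966409))
```

>>> {"name": "apply_moves", "arguments": {"deltas": [{"z": -0.25, "az": 0.077, "hand": 1}, {"z": -0.25, "az": 0.076, "hand": 1}, {"x": 0.145, "y": -0.193, "hand": 1}, {"x": 0.145, "y": -0.193, "hand": 1}, {"x": 0.145, "y": -0.193, "hand": 1}]}}

```text
validation failed for argument at $.de...
```

>>> {"name": "apply_moves", "arguments": {"deltas": [{"x": 0.145, "y": -0.193, "hand": 1}, {"x": 0.145, "y": -0.193, "hand": 1}, {"x": 0.145, "y": -0.193, "hand": 1}, {"x": 0.145, "y": -0.193, "hand": 1}, {"x": 0.145, "y": -0.193, "hand": 1}]}}

```text
validation failed for argument at $.de...
```

>>> {"name": "apply_moves", "arguments": {"deltas": [{"x": 0.145, "y": -0.193, "hand": 1}, {"x": 0.145, "y": -0.193, "hand": 1}, {"x": 0.145, "y": -0.193, "hand": 1}, {"x": 0.145, "y": -0.193, "hand": 1}, {"x": 0.145, "y": -0.193, "hand": 1}]}}

```text
validation failed for argument at $.de...
```

>>> {"name": "apply_moves", "arguments": {"deltas": [{"x": 0.145, "y": -0.193, "hand": 1}, {"x": 0.145, "y": -0.193, "hand": 1}, {"hand": 1}]}}

```text
validation failed for argument at $.de...
```

Validation seems to require all keys in each row; I'll try that.

>>> {"name": "apply_moves", "arguments": {"deltas": [{"ax": 0, "ay": 0, "az": 0.077, "x": 0, "y": 0, "z": -0.25, "hand": 1}, {"ax": 0, "ay": 0, "az": 0.076, "x": 0, "y": 0, "z": -0.25, "hand": 1}, {"ax": 0, "ay": 0, "az": 0, "x": 0.145, "y": -0.193, "z": 0, "hand": 1}, {"ax": 0, "ay": 0, "az": 0, "x": 0.145, "y": -0.193, "z": 0, "hand": 1}, {"ax": 0, "ay": 0, "az": 0, "x": 0.145, "y": -0.193, "z": 0, "hand": 1}]}}

```text
t: 0.6
tool_pos: [0.2588, -0.4223, 0.2948]
tool_rot: [-3.141, -0.0, 0.078]
contact_force: [1.4, 0.0, -0.3]
opening: 0.0939
```

>>> {"name": "apply_moves", "arguments": {"deltas": [{"ax": 0, "ay": 0, "az": 0, "x": 0.145, "y": -0.193, "z": 0, "hand": 1}, {"ax": 0, "ay": 0, "az": 0, "x": 0.145, "y": -0.193, "z": 0, "hand": 1}, {"ax": 0, "ay": 0, "az": 0, "x": 0.145, "y": -0.193, "z": 0, "hand": 1}, {"ax": 0, "ay": 0, "az": 0, "x": 0.145, "y": -0.193, "z": 0, "hand": 1}, {"ax": 0, "ay": 0, "az": 0, "x": 0.145, "y": -0.193, "z": 0, "hand": 1}]}}

```text
t: 1.1
tool_pos: [0.388, -0.2177, 0.2947]
tool_rot: [-3.142, 0.0, 0.079]
contact_force: [0.6, -0.5, -0.2]
opening: 0.0943
```

>>> {"name": "apply_moves", "arguments": {"deltas": [{"ax": 0, "ay": 0, "az": 0, "x": 0.145, "y": -0.193, "z": 0, "hand": 1}, {"ax": 0, "ay": 0, "az": 0, "x": 0.145, "y": -0.193, "z": 0, "hand": 1}, {"ax": 0, "ay": 0, "az": 0, "x": 0.145, "y": -0.193, "z": 0, "hand": 1}, {"ax": 0, "ay": 0, "az": 0, "x": 0.145, "y": -0.193, "z": 0, "hand": 1}, {"ax": 0, "ay": 0, "az": 0, "x": 0.145, "y": -0.193, "z": 0, "hand": 1}]}}

```text
t: 1.6
tool_pos: [0.5172, -0.0138, 0.2946]
tool_rot: [3.141, 0.0, 0.08]
contact_force: [1.5, -0.7, 0.5]
opening: 0.0943
```

>>> {"name": "apply_moves", "arguments": {"deltas": [{"ax": 0, "ay": 0, "az": 0, "x": 0.145, "y": -0.193, "z": 0, "hand": 1}, {"ax": 0, "ay": 0, "az": 0, "x": 0.145, "y": -0.193, "z": 0, "hand": 1}, {"ax": 0, "ay": 0, "az": 0, "x": 0, "y": 0, "z": 0, "hand": 1}]}}

```text
t: 1.9
tool_pos: [0.5705, 0.0709, 0.2932]
tool_rot: [-3.139, 0.001, 0.086]
contact_force: [0.3, -1.4, -0.2]
opening: 0.0941
```

>>> {"name": "apply_moves", "arguments": {"deltas": [{"ax": 0, "ay": 0, "az": 0, "x": -0.015, "y": 0.015, "z": 0.22, "hand": 1}, {"ax": 0, "ay": 0, "az": 0, "x": 0, "y": 0, "z": 0.22, "hand": 1}, {"ax": 0, "ay": 0, "az": 0, "x": 0, "y": 0, "z": 0.14, "hand": 1}, {"ax": 0, "ay": 0, "az": 0, "x": 0, "y": 0, "z": 0.08, "hand": 1}, {"ax": 0, "ay": 0, "az": 0, "x": 0, "y": 0, "z": 0, "hand": -1}]}}

```text
t: 2.4
tool_pos: [0.5629, 0.0619, 0.1599]
tool_rot: [-3.141, 0.007, 0.079]
contact_force: [-0.9, -0.0, 0.5]
opening: 0.0888
```

>>> {"name": "apply_moves", "arguments": {"deltas": [{"ax": 0, "ay": 0, "az": 0, "x": 0, "y": 0, "z": 0, "hand": -1}, {"ax": 0, "ay": 0, "az": 0, "x": 0, "y": 0, "z": 0, "hand": -1}, {"ax": 0, "ay": 0, "az": 0, "x": 0, "y": 0, "z": 0, "hand": -1}, {"ax": 0, "ay": 0, "az": 0, "x": 0, "y": 0, "z": 0, "hand": -1}, {"ax": 0, "ay": 0, "az": 0, "x": 0, "y": 0, "z": 0, "hand": -1}]}}

```text
t: 2.9
tool_pos: [0.566, 0.0626, 0.1635]
tool_rot: [3.141, -0.001, 0.079]
contact_force: [-0.6, -0.9, -0.1]
opening: 0.0495
```

>>> {"name": "apply_moves", "arguments": {"deltas": [{"ax": 0, "ay": 0, "az": 0, "x": 0, "y": 0, "z": 0, "hand": -1}, {"ax": 0, "ay": 0, "az": 0, "x": 0, "y": 0, "z": 0.005, "hand": -1}, {"ax": 0, "ay": 0, "az": 0, "x": 0, "y": 0, "z": 0, "hand": -1}, {"ax": 0, "ay": 0, "az": 0, "x": 0, "y": 0, "z": 0, "hand": -1}, {"ax": 0, "ay": 0, "az": 0, "x": 0, "y": 0, "z": 0, "hand": -1}]}}

```text
t: 3.4
tool_pos: [0.5657, 0.0626, 0.1618]
tool_rot: [3.141, 0.0, 0.079]
contact_force: [-0.5, 0.2, -0.3]
opening: 0.0099
```

>>> {"name": "apply_moves", "arguments": {"deltas": [{"ax": 0, "ay": 0, "az": 0, "x": 0, "y": 0, "z": 0, "hand": -1}, {"ax": 0, "ay": 0, "az": 0, "x": 0, "y": 0, "z": -0.05, "hand": -1}, {"ax": 0, "ay": 0, "az": 0, "x": 0, "y": 0, "z": -0.05, "hand": -1}, {"ax": 0, "ay": 0, "az": 0, "x": 0, "y": 0, "z": 0, "hand": -1}]}}

```text
t: 3.8
tool_pos: [0.5672, 0.0626, 0.1842]
tool_rot: [3.141, -0.004, 0.079]
contact_force: [0.4, -0.2, 0.3]
opening: 0.0008
```

```bash
python3 - <<'E'
from h import *
t=snap('top','t1')[:,:,::-1]; s=snap('side','s1')[:,:,::-1]
a=cv2.resize(t[110:250,180:320],None,fx=2.85,fy=4); b=cv2.resize(s[60:250,220:390],None,fx=2.35,fy=2.95)
cv2.imwrite('pics/c3.png',np.hstack([a,b]) if a.shape[0]==b.shape[0] else np.hstack([a[:560],b[:560]]))
p=status.read_state()['tool_pos'];print(p,proj('top',p),proj('side',p),proj('side',[.567,.068,.158]))
E
```

```text
[0.56610609 0.06258111 0.18262078] [250.86521822 178.59797354] [308.28333951 155.51199754] [307.48297815 160.81952196]
```

View pics/c3.png

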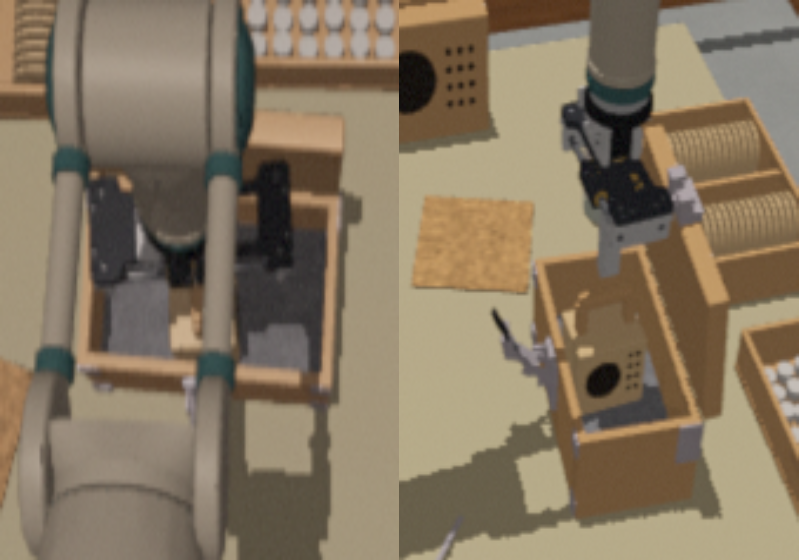

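```bash
python3 - <<'E'
from h import *
t=cv2.imread('pics/t1.png'); s=cv2.imread('pics/s1.png')
def cr(im,n,u0,v0):
    k=7; c=cv2.resize(im[v0:v0+80,u0:u0+56],None,fx=k,fy=k,interpolation=cv2.INTER_CUBIC)
    for p,col in (([.5661,.0626,.1606],(0,0,255)),([.567,.068,.165],(0,255,0)),([.6058,.0709,.165],(255,0,0)),([.5287,.0647,.165],(255,0,0))):
        q=proj(n,p); cv2.circle(c,(int((q[0]-u0+.5)*k),int((q[1]-v0+.5)*k)),3,col,-1)
    return c
cv2.imwrite('pics/c4.png',np.hstack([cr(t,'top',225,140),cr(s,'side',280,120)]))
E
```

```text
(no output)
```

View pics/c4.png

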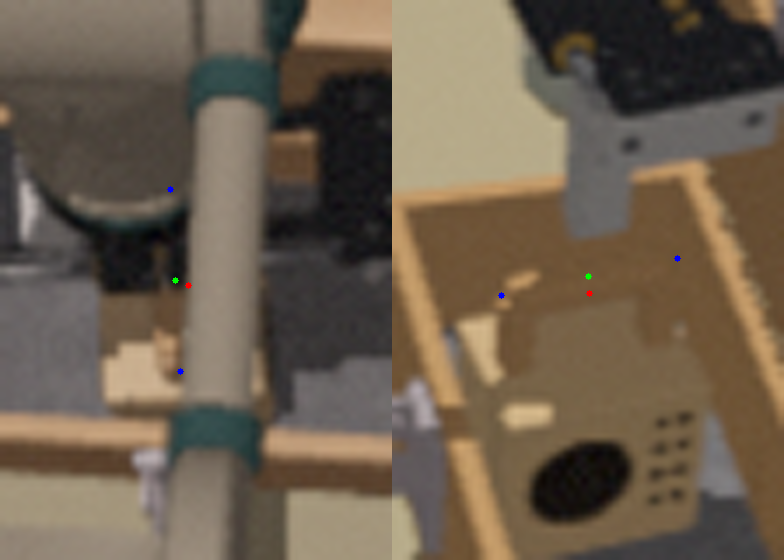

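```bash
python3 - <<'E'
from h import *
np.set_printoptions(precision=4,suppress=True)
S=lambda x,y:(240+x/4.7-.4,90+y/3.7-.4)
T=lambda x,y:(200+x/4-.4,125+y/4-.4)
for t,s in (((35,308),(180,215)),((385,328),(265,440)),((398,138),(510,415)),((197,168),(375,250)),((203,272),(265,268)),((48,116),(395,200))):
    print(tri(*T(*t),*S(*s)))
o,d=ray('side',309.2,153.1)
for y in (.05,.06,.07,.08): print('tip ray',o+d*(y-o[1])/d[1])
print(status.read_state())
E
```

```text
(array([0.5106, 0.1952, 0.1144]), np.float64(0.0026342501819242043))
(array([ 0.4966, -0.0685,  0.1166]), np.float64(0.0003442050495482764))
(array([ 0.6434, -0.0773,  0.1173]), np.float64(0.00031206369140633405))
(array([0.6051, 0.0714, 0.1621]), np.float64(0.002865569097432895))
(array([0.5303, 0.0647, 0.1631]), np.float64(0.002349051981171829))
(array([0.6612, 0.1927, 0.1057]), np.float64(7.768696774808985e-05))
tip ray [0.5637 0.05   0.2023]
tip ray [0.5673 0.06   0.1934]
tip ray [0.5709 0.07   0.1845]
tip ray [0.5745 0.08   0.1756]
{'t': 3.9, 'joint_pos': array([-0.012 ,  0.2739,  1.5387, -0.0001,  1.3274,  1.4794]), 'dq': array([-0.003 ,  0.0071,  0.0184,  0.0005, -0.0004, -0.001 ]), 'joint_efforts': array([ -0.0004, -40.5418, -23.9321,   0.0222,  -0.0951,   0.0002]), 'tool_pos': array([0.5661, 0.0626, 0.1826]), 'tool_rot': array([ 3.1414, -0.0015,  0.0794]), 'contact_force': array([ 0.5951,  0.8649, -1.1397]), 'ft_torque': array([0.0202, 0.0071, 0.0463]), 'opening': 0.00048134411099799083}
```

>>> {"name": "apply_moves", "arguments": {"deltas": [{"ax": 0, "ay": 0, "az": 0, "x": 0, "y": 0, "z": 0, "hand": 1}, {"ax": 0, "ay": 0, "az": 0, "x": 0, "y": -0.02, "z": 0, "hand": 1}, {"ax": 0, "ay": 0, "az": 0, "x": 0, "y": 0, "z": 0, "hand": 1}, {"ax": 0, "ay": 0, "az": 0, "x": 0, "y": 0, "z": 0, "hand": 1}, {"ax": 0, "ay": 0, "az": 0, "x": 0, "y": 0, "z": 0, "hand": 1}]}}

```text
t: 4.4
tool_pos: [0.5653, 0.0666, 0.1817]
tool_rot: [3.142, 0.0, 0.08]
contact_force: [0.0, 0.0, -0.0]
opening: 0.037
```

>>> {"name": "apply_moves", "arguments": {"deltas": [{"ax": 0, "ay": 0, "az": 0, "x": 0, "y": 0, "z": 0, "hand": 0.2}, {"ax": 0, "ay": 0, "az": 0, "x": 0, "y": 0, "z": 0, "hand": 0.2}, {"ax": 0, "ay": 0, "az": 0, "x": 0, "y": 0, "z": 0.13, "hand": 0.2}, {"ax": 0, "ay": 0, "az": 0, "x": 0, "y": 0, "z": 0.13, "hand": 0.2}, {"ax": 0, "ay": 0, "az": 0, "x": 0, "y": 0, "z": 0, "hand": 0.2}]}}

```text
t: 4.9
tool_pos: [0.5625, 0.0665, 0.1267]
tool_rot: [-3.141, 0.007, 0.079]
contact_force: [-0.8, -0.3, -0.5]
opening: 0.0564
```

```bash
python3 - <<'E'
from h import *
s=snap('side','s2')[:,:,::-1]; t=snap('top','t2')[:,:,::-1]
cr=lambda im,u0,v0:cv2.resize(im[v0:v0+80,u0:u0+56],None,fx=7,fy=7,interpolation=cv2.INTER_CUBIC)
cv2.imwrite('pics/c5.png',np.hstack([cr(t,225,140),cr(s,280,120)])); print(status.read_state()['tool_pos'])
E
```

```text
[0.56538079 0.06655037 0.1299732 ]
```

View pics/c5.png

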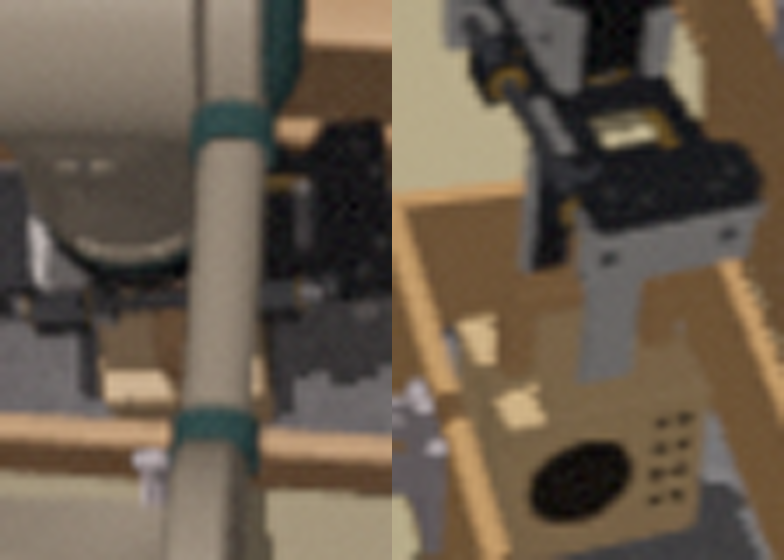

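>>> {"name": "apply_moves", "arguments": {"deltas": [{"ax": 0, "ay": 0, "az": 0, "x": 0, "y": 0, "z": 0, "hand": -1}, {"ax": 0, "ay": 0, "az": 0, "x": 0, "y": 0, "z": 0, "hand": -1}, {"ax": 0, "ay": 0, "az": 0, "x": 0, "y": 0, "z": 0, "hand": -1}, {"ax": 0, "ay": 0, "az": 0, "x": 0, "y": 0, "z": 0, "hand": -1}, {"ax": 0, "ay": 0, "az": 0, "x": 0, "y": 0, "z": 0, "hand": -1}]}}

```text
t: 5.5
tool_pos: [0.5656, 0.067, 0.1303]
tool_rot: [-3.141, -0.001, 0.079]
contact_force: [-0.3, 1.2, 0.9]
opening: 0.0196
```

>>> {"name": "apply_moves", "arguments": {"deltas": [{"ax": 0, "ay": 0, "az": 0, "x": 0, "y": 0, "z": 0, "hand": -1}, {"ax": 0, "ay": 0, "az": 0, "x": 0, "y": 0, "z": 0, "hand": -1}, {"ax": 0, "ay": 0, "az": 0, "x": 0, "y": 0, "z": -0.05, "hand": -1}, {"ax": 0, "ay": 0, "az": 0, "x": 0, "y": 0, "z": -0.05, "hand": -1}, {"ax": 0, "ay": 0, "az": 0, "x": 0, "y": 0, "z": 0, "hand": -1}]}}

```text
t: 6.0
tool_pos: [0.5667, 0.0664, 0.1515]
tool_rot: [3.141, -0.003, 0.079]
contact_force: [0.7, 0.6, -2.8]
opening: 0.0155
```

>>> {"name": "apply_moves", "arguments": {"deltas": [{"ax": 0, "ay": 0, "az": 0, "x": 0, "y": 0, "z": -0.1, "hand": -1}, {"ax": 0, "ay": 0, "az": 0, "x": 0, "y": 0, "z": -0.1, "hand": -1}, {"ax": 0, "ay": 0, "az": 0, "x": 0, "y": 0, "z": -0.1, "hand": -1}, {"ax": 0, "ay": 0, "az": 0, "x": 0, "y": 0, "z": -0.1, "hand": -1}, {"ax": 0, "ay": 0, "az": 0, "x": 0, "y": 0, "z": -0.05, "hand": -1}]}}

```text
t: 6.5
tool_pos: [0.5662, 0.0665, 0.2417]
tool_rot: [3.141, -0.003, 0.079]
contact_force: [0.6, 0.5, -3.8]
opening: 0.0158
```

>>> {"name": "apply_moves", "arguments": {"deltas": [{"ax": 0, "ay": 0, "az": 0, "x": -0.037, "y": -0.16, "z": 0, "hand": -1}, {"ax": 0, "ay": 0, "az": 0, "x": -0.037, "y": -0.16, "z": 0, "hand": -1}, {"ax": 0, "ay": 0, "az": 0, "x": -0.037, "y": -0.16, "z": 0, "hand": -1}, {"ax": 0, "ay": 0, "az": 0, "x": -0.037, "y": -0.16, "z": 0, "hand": -1}, {"ax": 0, "ay": 0, "az": 0, "x": -0.037, "y": -0.16, "z": 0, "hand": -1}]}}

```text
t: 7.0
tool_pos: [0.515, 0.2241, 0.2393]
tool_rot: [3.141, 0.001, 0.079]
contact_force: [1.2, -0.0, -3.2]
opening: 0.0155
```

>>> {"name": "apply_moves", "arguments": {"deltas": [{"ax": 0, "ay": 0, "az": 0, "x": -0.037, "y": -0.16, "z": 0, "hand": -1}, {"ax": 0, "ay": 0, "az": 0, "x": -0.037, "y": -0.16, "z": 0, "hand": -1}, {"ax": 0, "ay": 0, "az": 0, "x": -0.037, "y": -0.16, "z": 0, "hand": -1}, {"ax": 0, "ay": 0, "az": 0, "x": -0.037, "y": -0.16, "z": 0, "hand": -1}, {"ax": 0, "ay": 0, "az": 0, "x": -0.037, "y": -0.15, "z": 0, "hand": -1}]}}

```text
t: 7.5
tool_pos: [0.4655, 0.3789, 0.2391]
tool_rot: [3.141, 0.001, 0.08]
contact_force: [1.1, -0.6, -3.9]
opening: 0.0155
```

>>> {"name": "apply_moves", "arguments": {"deltas": [{"ax": 0, "ay": 0, "az": 0, "x": 0, "y": 0, "z": 0, "hand": -1}, {"ax": 0, "ay": 0, "az": 0, "x": 0, "y": 0, "z": 0.2, "hand": -1}, {"ax": 0, "ay": 0, "az": 0, "x": 0, "y": 0, "z": 0.2, "hand": -1}, {"ax": 0, "ay": 0, "az": 0, "x": 0, "y": 0, "z": 0.1, "hand": -1}, {"ax": 0, "ay": 0, "az": 0, "x": 0, "y": 0, "z": 0, "hand": -1}]}}

```text
t: 8.0
tool_pos: [0.4638, 0.3752, 0.1357]
tool_rot: [3.137, 0.008, 0.079]
contact_force: [0.9, -0.5, -3.1]
opening: 0.0159
```

>>> {"name": "apply_moves", "arguments": {"deltas": [{"ax": 0, "ay": 0, "az": 0, "x": 0, "y": 0, "z": 0.08, "hand": -1}, {"ax": 0, "ay": 0, "az": 0, "x": 0, "y": 0, "z": 0.06, "hand": -1}, {"ax": 0, "ay": 0, "az": 0, "x": 0, "y": 0, "z": 0.02, "hand": -1}, {"ax": 0, "ay": 0, "az": 0, "x": 0, "y": 0, "z": 0.01, "hand": -1}, {"ax": 0, "ay": 0, "az": 0, "x": 0, "y": 0, "z": 0, "hand": -1}]}}

```text
t: 8.5
tool_pos: [0.4667, 0.3778, 0.1063]
tool_rot: [-3.141, -0.001, 0.079]
contact_force: [-0.3, 0.3, -2.9]
opening: 0.0156
```

>>> {"name": "apply_moves", "arguments": {"deltas": [{"ax": 0, "ay": 0, "az": 0, "x": 0, "y": 0, "z": 0.01, "hand": -1}, {"ax": 0, "ay": 0, "az": 0, "x": 0, "y": 0, "z": 0, "hand": -1}]}}

```text
t: 8.7
tool_pos: [0.4665, 0.3778, 0.1042]
tool_rot: [-3.141, -0.001, 0.079]
contact_force: [0.6, -0.2, -2.9]
opening: 0.0158
```

>>> {"name": "apply_moves", "arguments": {"deltas": [{"ax": 0, "ay": 0, "az": 0, "x": 0, "y": 0, "z": 0.012, "hand": -1}, {"ax": 0, "ay": 0, "az": 0, "x": 0, "y": 0, "z": 0, "hand": -1}]}}

```text
t: 8.9
tool_pos: [0.4662, 0.3776, 0.1012]
tool_rot: [3.141, 0.0, 0.08]
contact_force: [-0.2, -0.4, -3.5]
opening: 0.0157
```

>>> {"name": "apply_moves", "arguments": {"deltas": [{"ax": 0, "ay": 0, "az": 0, "x": 0, "y": 0, "z": 0.012, "hand": -1}, {"ax": 0, "ay": 0, "az": 0, "x": 0, "y": 0, "z": 0, "hand": -1}]}}

```text
t: 9.1
tool_pos: [0.4663, 0.3777, 0.0989]
tool_rot: [3.142, 0.0, 0.079]
contact_force: [0.5, -0.8, -2.9]
opening: 0.016
```

>>> {"name": "apply_moves", "arguments": {"deltas": [{"ax": 0, "ay": 0, "az": 0, "x": 0, "y": 0, "z": 0.012, "hand": -1}, {"ax": 0, "ay": 0, "az": 0, "x": 0, "y": 0, "z": 0, "hand": -1}]}}

```text
t: 9.3
tool_pos: [0.466, 0.3778, 0.0987]
tool_rot: [-3.141, -0.0, 0.08]
contact_force: [-3.8, -1.3, 8.1]
opening: 0.0158
```

>>> {"name": "apply_moves", "arguments": {"deltas": [{"ax": 0, "ay": 0, "az": 0, "x": 0, "y": 0, "z": 0.012, "hand": -1}, {"ax": 0, "ay": 0, "az": 0, "x": 0, "y": 0, "z": 0, "hand": -1}]}}

```text
t: 9.5
tool_pos: [0.4657, 0.3778, 0.0986]
tool_rot: [-3.141, -0.001, 0.08]
contact_force: [-6.8, -3.1, 18.3]
opening: 0.0156
```

>>> {"name": "apply_moves", "arguments": {"deltas": [{"ax": 0, "ay": 0, "az": 0, "x": 0, "y": 0, "z": -0.02, "hand": -1}, {"ax": 0, "ay": 0, "az": 0, "x": 0, "y": 0, "z": 0, "hand": 0.6}, {"ax": 0, "ay": 0, "az": 0, "x": 0, "y": 0, "z": 0, "hand": 0.6}, {"ax": 0, "ay": 0, "az": 0, "x": 0, "y": 0, "z": 0, "hand": 0.6}, {"ax": 0, "ay": 0, "az": 0, "x": 0, "y": 0, "z": 0, "hand": 0.6}]}}

```text
t: 10.0
tool_pos: [0.4664, 0.3777, 0.0978]
tool_rot: [3.141, 0.0, 0.079]
contact_force: [-0.0, -0.7, -1.0]
opening: 0.0441
```

>>> {"name": "apply_moves", "arguments": {"deltas": [{"ax": 0, "ay": 0, "az": 0, "x": 0, "y": 0, "z": 0, "hand": 0.6}, {"ax": 0, "ay": 0, "az": 0, "x": 0, "y": 0, "z": -0.1, "hand": 0.6}, {"ax": 0, "ay": 0, "az": 0, "x": 0, "y": 0, "z": -0.2, "hand": 0.6}, {"ax": 0, "ay": 0, "az": 0, "x": 0, "y": 0, "z": -0.2, "hand": 0.6}, {"ax": 0, "ay": 0, "az": 0, "x": 0, "y": 0, "z": 0, "hand": 0.6}]}}

```text
t: 10.5
tool_pos: [0.4696, 0.3798, 0.2042]
tool_rot: [-3.136, -0.01, 0.08]
contact_force: [-0.2, -0.3, -1.4]
opening: 0.075
```

```bash
cat >> h.py <<'E'
def arches(im):
    hsv=cv2.cvtColor(im,cv2.COLOR_RGB2HSV)
    m=((hsv[...,2]>172)&(hsv[...,1]>68)&(hsv[...,0]<19)).astype(np.uint8)
    m[:, :308]=0; m[:,412:]=0; m[:165]=0; m[262:]=0
    for c in cv2.findContours(m,0,2)[0]:
        if cv2.contourArea(c)>15:
            r=cv2.minAreaRect(c); q=np.array([onz('top',*k,.045) for k in cv2.boxPoints(r)])
            e=max(q[1]-q[0],q[2]-q[1],key=np.linalg.norm); y=np.arctan2(e[1],e[0]); y=(y+np.pi/2)%np.pi-np.pi/2
            print('arch px',np.round(r[0]),'sz',np.round(r[1],1),q.mean(0)[:2].round(4),'yaw',round(y,3))
E
python3 - <<'E'
from h import *
np.set_printoptions(precision=4,suppress=True)
t=snap('top','t3'); s=snap('side','s3'); arches(t); print(status.read_state()['tool_pos'])
o,d=ray('side',310.3,173.9)
for y in (.026,.038): print('tip ray',o+d*(y-o[1])/d[1])
a=cv2.resize(t[90:270,110:320,::-1],None,fx=1.9,fy=3.1); b=cv2.resize(s[60:230,200:390,::-1],None,fx=2.1,fy=3.29); k=min(len(a),len(b)); cv2.imwrite('pics/c6.png',np.hstack([a[:k],b[:k]]))
E
```

```text
arch px [342. 234.] sz [19.1  7.5] [ 0.4233 -0.2153] yaw 0.583
arch px [386. 233.] sz [ 7.3 19. ] [ 0.4279 -0.3529] yaw -0.338
arch px [342. 193.] sz [18.9  7. ] [ 0.5524 -0.219 ] yaw 0.232
arch px [381. 188.] sz [17.8  6.8] [ 0.5714 -0.3412] yaw 0.047
[0.4668 0.378  0.1991]
tip ray [0.5637 0.026  0.1454]
tip ray [0.5681 0.038  0.1337]
```

View pics/c6.png

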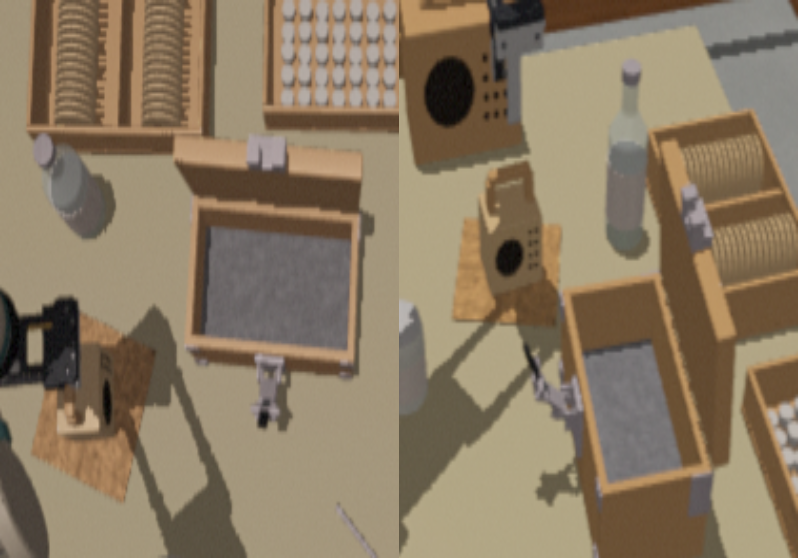

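>>> {"name": "apply_moves", "arguments": {"deltas": [{"ax": 0, "ay": 0, "az": -0.078, "x": 0, "y": 0, "z": 0, "hand": 0.4}, {"ax": 0, "ay": 0, "az": -0.078, "x": 0, "y": 0, "z": 0, "hand": 0.4}, {"ax": 0, "ay": 0, "az": -0.078, "x": 0, "y": 0, "z": 0, "hand": 0.4}, {"ax": 0, "ay": 0, "az": -0.078, "x": 0, "y": 0, "z": 0, "hand": 0.4}, {"ax": 0, "ay": 0, "az": 0, "x": -0.137, "y": 0.183, "z": 0, "hand": 0.4}]}}

```text
t: 11.1
tool_pos: [0.4628, 0.3348, 0.1954]
tool_rot: [-3.139, 0.002, 0.576]
contact_force: [0.9, -1.6, -0.8]
opening: 0.0658
```

>>> {"name": "apply_moves", "arguments": {"deltas": [{"ax": 0, "ay": 0, "az": 0, "x": -0.137, "y": 0.183, "z": 0, "hand": 0.4}, {"ax": 0, "ay": 0, "az": 0, "x": -0.137, "y": 0.183, "z": 0, "hand": 0.4}, {"ax": 0, "ay": 0, "az": 0, "x": -0.137, "y": 0.183, "z": 0, "hand": 0.4}, {"ax": 0, "ay": 0, "az": 0, "x": -0.137, "y": 0.183, "z": 0, "hand": 0.4}, {"ax": 0, "ay": 0, "az": 0, "x": -0.137, "y": 0.183, "z": 0, "hand": 0.4}]}}

```text
t: 11.6
tool_pos: [0.4446, 0.1024, 0.1964]
tool_rot: [-3.14, 0.003, 0.57]
contact_force: [2.1, -0.1, 0.2]
opening: 0.0658
```

>>> {"name": "apply_moves", "arguments": {"deltas": [{"ax": 0, "ay": 0, "az": 0, "x": -0.137, "y": 0.183, "z": 0, "hand": 0.4}, {"ax": 0, "ay": 0, "az": 0, "x": -0.137, "y": 0.183, "z": 0, "hand": 0.4}, {"ax": 0, "ay": 0, "az": 0, "x": -0.137, "y": 0.183, "z": 0, "hand": 0.4}, {"ax": 0, "ay": 0, "az": 0, "x": -0.137, "y": 0.183, "z": 0, "hand": 0.4}, {"ax": 0, "ay": 0, "az": 0, "x": -0.137, "y": 0.183, "z": 0, "hand": 0.4}]}}

```text
t: 12.1
tool_pos: [0.428, -0.1251, 0.1965]
tool_rot: [-3.139, 0.002, 0.569]
contact_force: [0.9, -0.3, -0.4]
opening: 0.0655
```

>>> {"name": "apply_moves", "arguments": {"deltas": [{"ax": 0, "ay": 0, "az": 0, "x": -0.137, "y": 0.183, "z": 0, "hand": 0.4}, {"ax": 0, "ay": 0, "az": 0, "x": -0.137, "y": 0.183, "z": 0, "hand": 0.4}, {"ax": 0, "ay": 0, "az": 0, "x": 0, "y": 0, "z": 0, "hand": 0.4}, {"ax": 0, "ay": 0, "az": 0, "x": 0, "y": 0, "z": 0, "hand": 0.4}]}}

```text
t: 12.5
tool_pos: [0.4218, -0.2149, 0.1964]
tool_rot: [-3.137, 0.001, 0.567]
contact_force: [-0.2, -0.2, 0.3]
opening: 0.0657
```

```bash
cat >> h.py <<'E'
def to(x,y,z,yaw=None):
    s=status.read_state(); p=s['tool_pos']; y0=s['tool_rot'][2]; yaw=y0 if yaw is None else yaw
    v=R.from_euler('xyz',[np.pi,0,yaw]).inv().apply(np.array([x,y,z])-p)/.2
    print('from',p.round(4),'yaw',round(y0,3),'open',round(s['opening'],4),'az first',round(-(yaw-y0)/(np.pi/2),3),'then shares',v.round(3))
E
python3 -c "
from h import *
to(.4233,-.2153,.0095,.57)"
```

```text
from [ 0.4218 -0.2149  0.1964] yaw 0.567 open 0.0657 az first -0.002 then shares [0.005 0.006 0.935]
```

>>> {"name": "apply_moves", "arguments": {"deltas": [{"ax": 0, "ay": 0, "az": 0, "x": 0.005, "y": 0.006, "z": 0.24, "hand": 0.4}, {"ax": 0, "ay": 0, "az": 0, "x": 0, "y": 0, "z": 0.24, "hand": 0.4}, {"ax": 0, "ay": 0, "az": 0, "x": 0, "y": 0, "z": 0.22, "hand": 0.4}, {"ax": 0, "ay": 0, "az": 0, "x": 0, "y": 0, "z": 0.12, "hand": 0.4}, {"ax": 0, "ay": 0, "az": 0, "x": 0, "y": 0, "z": 0, "hand": 0.4}]}}

```text
t: 13.0
tool_pos: [0.4211, -0.2112, 0.0307]
tool_rot: [-3.132, 0.003, 0.572]
contact_force: [-0.4, 0.2, -0.1]
opening: 0.0658
```

>>> {"name": "apply_moves", "arguments": {"deltas": [{"ax": 0, "ay": 0, "az": 0, "x": 0, "y": 0, "z": 0.06, "hand": 0.4}, {"ax": 0, "ay": 0, "az": 0, "x": 0, "y": 0, "z": 0.04, "hand": 0.4}, {"ax": 0, "ay": 0, "az": 0, "x": 0, "y": 0, "z": 0, "hand": -1}, {"ax": 0, "ay": 0, "az": 0, "x": 0, "y": 0, "z": 0, "hand": -1}, {"ax": 0, "ay": 0, "az": 0, "x": 0, "y": 0, "z": 0, "hand": -1}]}}

```text
t: 13.5
tool_pos: [0.4251, -0.2158, 0.0152]
tool_rot: [3.14, -0.001, 0.57]
contact_force: [-0.4, -1.1, 0.2]
opening: 0.0451
```

>>> {"name": "apply_moves", "arguments": {"deltas": [{"ax": 0, "ay": 0, "az": 0, "x": 0, "y": 0, "z": 0, "hand": -1}, {"ax": 0, "ay": 0, "az": 0, "x": 0, "y": 0, "z": 0, "hand": -1}, {"ax": 0, "ay": 0, "az": 0, "x": 0, "y": 0, "z": 0, "hand": -1}, {"ax": 0, "ay": 0, "az": 0, "x": 0, "y": 0, "z": 0, "hand": -1}, {"ax": 0, "ay": 0, "az": 0, "x": 0, "y": 0, "z": 0, "hand": -1}]}}

```text
t: 14.0
tool_pos: [0.4245, -0.2156, 0.0145]
tool_rot: [3.141, -0.0, 0.569]
contact_force: [-0.7, -0.0, 2.5]
opening: 0.0258
```

>>> {"name": "apply_moves", "arguments": {"deltas": [{"ax": 0, "ay": 0, "az": 0, "x": 0, "y": 0, "z": -0.1, "hand": -1}, {"ax": 0, "ay": 0, "az": 0, "x": 0, "y": 0, "z": -0.2, "hand": -1}, {"ax": 0, "ay": 0, "az": 0.08, "x": 0, "y": 0, "z": -0.2, "hand": -1}, {"ax": 0, "ay": 0, "az": 0.08, "x": 0, "y": 0, "z": -0.2, "hand": -1}, {"ax": 0, "ay": 0, "az": 0.08, "x": 0, "y": 0, "z": 0, "hand": -1}]}}

```text
t: 14.5
tool_pos: [0.4278, -0.2179, 0.1594]
tool_rot: [3.133, -0.008, 0.187]
contact_force: [0.7, -0.8, -1.4]
opening: 0.0258
```

>>> {"name": "apply_moves", "arguments": {"deltas": [{"ax": 0, "ay": 0, "az": 0.08, "x": 0, "y": 0, "z": 0, "hand": -1}, {"ax": 0, "ay": 0, "az": 0.08, "x": 0, "y": 0, "z": 0, "hand": -1}, {"ax": 0, "ay": 0, "az": 0, "x": 0.215, "y": 0, "z": 0, "hand": -1}, {"ax": 0, "ay": 0, "az": 0, "x": 0.215, "y": 0, "z": 0, "hand": -1}, {"ax": 0, "ay": 0, "az": 0, "x": 0.215, "y": 0, "z": 0, "hand": -1}]}}

```text
t: 15.0
tool_pos: [0.5543, -0.2232, 0.154]
tool_rot: [3.141, 0.0, -0.059]
contact_force: [-0.1, -0.8, 0.0]
opening: 0.0262
```

>>> {"name": "apply_moves", "arguments": {"deltas": [{"ax": 0, "ay": 0, "az": 0, "x": 0, "y": -0.23, "z": 0, "hand": -1}, {"ax": 0, "ay": 0, "az": 0, "x": 0, "y": -0.23, "z": 0, "hand": -1}, {"ax": 0, "ay": 0, "az": 0, "x": 0, "y": -0.23, "z": 0, "hand": -1}, {"ax": 0, "ay": 0, "az": 0, "x": 0, "y": -0.23, "z": 0, "hand": -1}, {"ax": 0, "ay": 0, "az": 0, "x": 0, "y": -0.23, "z": 0, "hand": -1}]}}

```text
t: 15.5
tool_pos: [0.5664, 0.0082, 0.1536]
tool_rot: [3.141, 0.001, -0.059]
contact_force: [0.8, 0.1, -1.8]
opening: 0.026
```

>>> {"name": "apply_moves", "arguments": {"deltas": [{"ax": 0, "ay": 0, "az": 0, "x": 0, "y": -0.23, "z": 0, "hand": -1}, {"ax": 0, "ay": 0, "az": 0, "x": 0, "y": -0.23, "z": 0, "hand": -1}, {"ax": 0, "ay": 0, "az": 0, "x": 0, "y": -0.22, "z": 0, "hand": -1}, {"ax": 0, "ay": 0, "az": 0, "x": 0, "y": 0, "z": 0, "hand": -1}, {"ax": 0, "ay": 0, "az": 0, "x": 0, "y": 0, "z": 0, "hand": -1}]}}

```text
t: 16.0
tool_pos: [0.5743, 0.1429, 0.1535]
tool_rot: [3.141, 0.001, -0.056]
contact_force: [0.1, -0.7, -1.2]
opening: 0.026
```

```bash
python3 -c "
from h import *
to(.577,.148,.0515,-.055); arches(snap('top','t4'))"
```

```text
from [0.5743 0.1429 0.1535] yaw -0.056 open 0.026 az first -0.001 then shares [ 0.012 -0.026  0.51 ]
arch px [386. 233.] sz [ 7.3 19. ] [ 0.4279 -0.3529] yaw -0.338
arch px [342. 193.] sz [19.   7.2] [ 0.5524 -0.2188] yaw 0.248
arch px [380. 188.] sz [18.  7.] [ 0.5712 -0.3402] yaw -0.022
```

>>> {"name": "apply_moves", "arguments": {"deltas": [{"ax": 0, "ay": 0, "az": 0, "x": 0.01, "y": 0, "z": 0.2, "hand": -1}, {"ax": 0, "ay": 0, "az": 0, "x": 0, "y": 0, "z": 0.2, "hand": -1}, {"ax": 0, "ay": 0, "az": 0, "x": 0, "y": 0, "z": 0.08, "hand": -1}, {"ax": 0, "ay": 0, "az": 0, "x": 0, "y": 0, "z": 0.025, "hand": -1}, {"ax": 0, "ay": 0, "az": 0, "x": 0, "y": 0, "z": 0, "hand": -1}]}}

```text
t: 16.55
tool_pos: [0.5767, 0.1407, 0.0528]
tool_rot: [3.141, 0.001, -0.061]
contact_force: [0.4, -0.7, -0.5]
opening: 0.0254
```

>>> {"name": "apply_moves", "arguments": {"deltas": [{"ax": 0, "ay": 0, "az": 0, "x": 0, "y": 0, "z": 0, "hand": -0.15}, {"ax": 0, "ay": 0, "az": 0, "x": 0, "y": 0, "z": 0, "hand": -0.15}, {"ax": 0, "ay": 0, "az": 0, "x": 0, "y": 0, "z": 0, "hand": -0.15}, {"ax": 0, "ay": 0, "az": 0, "x": 0, "y": 0, "z": -0.1, "hand": -0.15}, {"ax": 0, "ay": 0, "az": 0, "x": 0, "y": 0, "z": -0.2, "hand": -0.15}]}}

```text
t: 17.05
tool_pos: [0.5744, 0.1419, 0.1117]
tool_rot: [3.14, 0.006, -0.059]
contact_force: [0.3, 0.1, -0.6]
opening: 0.0398
```

>>> {"name": "apply_moves", "arguments": {"deltas": [{"ax": 0, "ay": 0, "az": 0, "x": 0, "y": 0, "z": -0.2, "hand": 0.4}, {"ax": 0, "ay": 0, "az": 0, "x": 0, "y": 0.23, "z": 0, "hand": 0.4}, {"ax": 0, "ay": 0, "az": 0, "x": 0, "y": 0.23, "z": 0, "hand": 0.4}, {"ax": 0, "ay": 0, "az": 0, "x": 0, "y": 0.23, "z": 0, "hand": 0.4}, {"ax": 0, "ay": 0, "az": 0, "x": 0, "y": 0.23, "z": 0, "hand": 0.4}]}}

```text
t: 17.55
tool_pos: [0.566, -0.043, 0.1544]
tool_rot: [3.141, -0.002, -0.058]
contact_force: [-0.2, 0.0, -0.4]
opening: 0.0661
```

>>> {"name": "apply_moves", "arguments": {"deltas": [{"ax": 0, "ay": 0, "az": -0.09, "x": 0, "y": 0.23, "z": 0, "hand": 0.4}, {"ax": 0, "ay": 0, "az": -0.09, "x": 0, "y": 0.23, "z": 0, "hand": 0.4}, {"ax": 0, "ay": 0, "az": 0, "x": 0, "y": 0.23, "z": 0, "hand": 0.4}, {"ax": 0, "ay": 0, "az": 0, "x": 0, "y": 0, "z": 0, "hand": 0.4}, {"ax": 0, "ay": 0, "az": 0, "x": 0, "y": 0, "z": 0, "hand": 0.4}]}}

```text
t: 18.05
tool_pos: [0.5772, -0.1786, 0.1535]
tool_rot: [-3.141, -0.0, 0.221]
contact_force: [-0.3, 0.3, 0.3]
opening: 0.0655
```

```bash
python3 -c "
from h import *
to(.5524,-.2188,.0145,.24); arches(snap('top','t5'))"
```

```text
from [ 0.5772 -0.1786  0.1535] yaw 0.221 open 0.0655 az first -0.012 then shares [-0.168  0.166  0.695]
arch px [385. 233.] sz [ 7. 19.] [ 0.428  -0.3524] yaw -0.338
arch px [343. 196.] sz [13.3  7. ] [ 0.5444 -0.2209] yaw 0.232
arch px [381. 188.] sz [17.  6.] [ 0.5696 -0.3417] yaw -0.022
```

>>> {"name": "apply_moves", "arguments": {"deltas": [{"ax": 0, "ay": 0, "az": -0.012, "x": -0.168, "y": 0.166, "z": 0, "hand": 0.4}, {"ax": 0, "ay": 0, "az": 0, "x": 0, "y": 0, "z": 0.22, "hand": 0.4}, {"ax": 0, "ay": 0, "az": 0, "x": 0, "y": 0, "z": 0.22, "hand": 0.4}, {"ax": 0, "ay": 0, "az": 0, "x": 0, "y": 0, "z": 0.16, "hand": 0.4}, {"ax": 0, "ay": 0, "az": 0, "x": 0, "y": 0, "z": 0, "hand": 0.4}]}}

```text
t: 18.6
tool_pos: [0.548, -0.2139, 0.0294]
tool_rot: [-3.135, 0.007, 0.244]
contact_force: [-0.6, 0.6, 0.9]
opening: 0.066
```

>>> {"name": "apply_moves", "arguments": {"deltas": [{"ax": 0, "ay": 0, "az": 0, "x": 0, "y": 0, "z": 0.06, "hand": 0.4}, {"ax": 0, "ay": 0, "az": 0, "x": 0, "y": 0, "z": 0.03, "hand": 0.4}, {"ax": 0, "ay": 0, "az": 0, "x": 0, "y": 0, "z": 0, "hand": -1}, {"ax": 0, "ay": 0, "az": 0, "x": 0, "y": 0, "z": 0, "hand": -1}, {"ax": 0, "ay": 0, "az": 0, "x": 0, "y": 0, "z": 0, "hand": -1}]}}

```text
t: 19.1
tool_pos: [0.5525, -0.218, 0.0163]
tool_rot: [3.14, -0.002, 0.242]
contact_force: [0.2, -0.3, 1.1]
opening: 0.0449
```

>>> {"name": "apply_moves", "arguments": {"deltas": [{"ax": 0, "ay": 0, "az": 0, "x": 0, "y": 0, "z": 0, "hand": -1}, {"ax": 0, "ay": 0, "az": 0, "x": 0, "y": 0, "z": 0, "hand": -1}, {"ax": 0, "ay": 0, "az": 0, "x": 0, "y": 0, "z": 0, "hand": -1}, {"ax": 0, "ay": 0, "az": 0, "x": 0, "y": 0, "z": 0, "hand": -1}, {"ax": 0, "ay": 0, "az": 0, "x": 0, "y": 0, "z": 0, "hand": -1}]}}

```text
t: 19.6
tool_pos: [0.5519, -0.2179, 0.0156]
tool_rot: [3.141, -0.0, 0.242]
contact_force: [0.3, -0.6, 2.7]
opening: 0.0257
```

>>> {"name": "apply_moves", "arguments": {"deltas": [{"ax": 0, "ay": 0, "az": 0, "x": 0, "y": 0, "z": -0.1, "hand": -1}, {"ax": 0, "ay": 0, "az": 0, "x": 0, "y": 0, "z": -0.2, "hand": -1}, {"ax": 0, "ay": 0, "az": 0.063, "x": 0, "y": 0, "z": -0.2, "hand": -1}, {"ax": 0, "ay": 0, "az": 0.063, "x": 0, "y": 0, "z": -0.2, "hand": -1}, {"ax": 0, "ay": 0, "az": 0.063, "x": 0, "y": 0, "z": 0, "hand": -1}]}}

```text
t: 20.1
tool_pos: [0.5552, -0.2194, 0.1612]
tool_rot: [3.137, -0.01, -0.059]
contact_force: [1.4, -0.1, -0.8]
opening: 0.0257
```

>>> {"name": "apply_moves", "arguments": {"deltas": [{"ax": 0, "ay": 0, "az": 0, "x": 0.03, "y": -0.215, "z": 0, "hand": -1}, {"ax": 0, "ay": 0, "az": 0, "x": 0, "y": -0.215, "z": 0, "hand": -1}, {"ax": 0, "ay": 0, "az": 0, "x": 0, "y": -0.215, "z": 0, "hand": -1}, {"ax": 0, "ay": 0, "az": 0, "x": 0, "y": -0.215, "z": 0, "hand": -1}, {"ax": 0, "ay": 0, "az": 0, "x": 0, "y": -0.215, "z": 0, "hand": -1}]}}

```text
t: 20.6
tool_pos: [0.5691, -0.0016, 0.1548]
tool_rot: [-3.142, 0.001, -0.055]
contact_force: [1.1, 0.3, -1.3]
opening: 0.0258
```

>>> {"name": "apply_moves", "arguments": {"deltas": [{"ax": 0, "ay": 0, "az": 0, "x": 0, "y": -0.215, "z": 0, "hand": -1}, {"ax": 0, "ay": 0, "az": 0, "x": 0, "y": -0.215, "z": 0, "hand": -1}, {"ax": 0, "ay": 0, "az": 0, "x": 0, "y": 0, "z": 0, "hand": -1}, {"ax": 0, "ay": 0, "az": 0, "x": 0, "y": 0, "z": 0, "hand": -1}]}}

```text
t: 21.0
tool_pos: [0.5738, 0.0834, 0.1547]
tool_rot: [3.141, 0.001, -0.053]
contact_force: [-1.0, -0.4, -0.6]
opening: 0.0259
```

```bash
python3 -c "
from h import *
to(.576,.083,.0525,-.055); arches(snap('top','t6'))"
```

```text
from [0.5738 0.0834 0.1547] yaw -0.053 open 0.0259 az first 0.001 then shares [0.011 0.001 0.511]
arch px [386. 233.] sz [ 7.3 19. ] [ 0.4279 -0.3529] yaw -0.338
arch px [381. 188.] sz [17.2  6.9] [ 0.5699 -0.3416] yaw 0.043
```

>>> {"name": "apply_moves", "arguments": {"deltas": [{"ax": 0, "ay": 0, "az": 0, "x": 0.01, "y": 0, "z": 0.2, "hand": -1}, {"ax": 0, "ay": 0, "az": 0, "x": 0, "y": 0, "z": 0.2, "hand": -1}, {"ax": 0, "ay": 0, "az": 0, "x": 0, "y": 0, "z": 0.08, "hand": -1}, {"ax": 0, "ay": 0, "az": 0, "x": 0, "y": 0, "z": 0.025, "hand": -1}, {"ax": 0, "ay": 0, "az": 0, "x": 0, "y": 0, "z": 0, "hand": -1}]}}

```text
t: 21.55
tool_pos: [0.5762, 0.0811, 0.0538]
tool_rot: [3.141, 0.001, -0.057]
contact_force: [0.3, -0.9, 0.3]
opening: 0.0255
```

>>> {"name": "apply_moves", "arguments": {"deltas": [{"ax": 0, "ay": 0, "az": 0, "x": 0, "y": 0, "z": 0, "hand": -0.15}, {"ax": 0, "ay": 0, "az": 0, "x": 0, "y": 0, "z": 0, "hand": -0.15}, {"ax": 0, "ay": 0, "az": 0, "x": 0, "y": 0, "z": 0, "hand": -0.15}, {"ax": 0, "ay": 0, "az": 0, "x": 0, "y": 0, "z": -0.1, "hand": -0.15}, {"ax": 0, "ay": 0, "az": 0, "x": 0, "y": 0, "z": -0.2, "hand": -0.15}]}}

```text
t: 22.05
tool_pos: [0.574, 0.0824, 0.1127]
tool_rot: [3.141, 0.006, -0.055]
contact_force: [0.4, -0.4, -0.4]
opening: 0.0399
```

>>> {"name": "apply_moves", "arguments": {"deltas": [{"ax": 0, "ay": 0, "az": -0.035, "x": 0, "y": 0, "z": -0.2, "hand": 0.4}, {"ax": 0, "ay": 0, "az": 0, "x": 0, "y": 0.212, "z": 0, "hand": 0.4}, {"ax": 0, "ay": 0, "az": 0, "x": 0, "y": 0.212, "z": 0, "hand": 0.4}, {"ax": 0, "ay": 0, "az": 0, "x": 0, "y": 0.212, "z": 0, "hand": 0.4}, {"ax": 0, "ay": 0, "az": 0, "x": 0, "y": 0.212, "z": 0, "hand": 0.4}]}}

```text
t: 22.55
tool_pos: [0.5765, -0.0885, 0.1554]
tool_rot: [3.141, -0.002, 0.001]
contact_force: [0.9, -0.1, -0.9]
opening: 0.0655
```

>>> {"name": "apply_moves", "arguments": {"deltas": [{"ax": 0, "ay": 0, "az": 0, "x": 0, "y": 0.212, "z": 0, "hand": 0.4}, {"ax": 0, "ay": 0, "az": 0, "x": 0, "y": 0.212, "z": 0, "hand": 0.4}, {"ax": 0, "ay": 0, "az": 0, "x": 0, "y": 0.212, "z": 0, "hand": 0.4}, {"ax": 0, "ay": 0, "az": 0, "x": 0, "y": 0.212, "z": 0, "hand": 0.4}, {"ax": 0, "ay": 0, "az": 0, "x": 0, "y": 0.212, "z": 0, "hand": 0.4}]}}

```text
t: 23.05
tool_pos: [0.5763, -0.3009, 0.1552]
tool_rot: [3.141, -0.001, -0.0]
contact_force: [-0.1, 0.8, 0.3]
opening: 0.0658
```

>>> {"name": "apply_moves", "arguments": {"deltas": [{"ax": 0, "ay": 0, "az": 0, "x": 0, "y": 0.212, "z": 0, "hand": 0.4}, {"ax": 0, "ay": 0, "az": 0, "x": 0, "y": 0, "z": 0, "hand": 0.4}, {"ax": 0, "ay": 0, "az": 0, "x": 0, "y": 0, "z": 0, "hand": 0.4}]}}

```text
t: 23.35
tool_pos: [0.576, -0.3423, 0.1544]
tool_rot: [-3.141, -0.0, -0.002]
contact_force: [-0.7, 0.5, -0.2]
opening: 0.0658
```

```bash
python3 -c "
from h import *
to(.5708,-.3412,.0150,0.01); arches(snap('top','t7')); s=snap('side','s7')[200:380,230:420,::-1]; cv2.imwrite('pics/c7.png',cv2.resize(s,None,fx=3,fy=3))"
```

```text
from [ 0.576  -0.3423  0.1544] yaw -0.002 open 0.0658 az first -0.008 then shares [-0.026 -0.006  0.697]
```

View pics/c7.png

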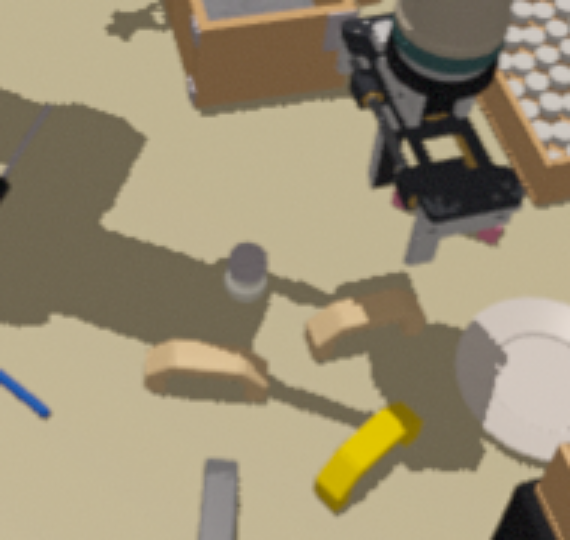

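>>> {"name": "apply_moves", "arguments": {"deltas": [{"ax": 0, "ay": 0, "az": -0.008, "x": -0.026, "y": -0.006, "z": 0.22, "hand": 0.4}, {"ax": 0, "ay": 0, "az": 0, "x": 0, "y": 0, "z": 0.22, "hand": 0.4}, {"ax": 0, "ay": 0, "az": 0, "x": 0, "y": 0, "z": 0.16, "hand": 0.4}, {"ax": 0, "ay": 0, "az": 0, "x": 0, "y": 0, "z": 0, "hand": 0.4}, {"ax": 0, "ay": 0, "az": 0, "x": 0, "y": 0, "z": 0.06, "hand": 0.4}]}}

```text
t: 23.95
tool_pos: [0.5729, -0.3402, 0.0243]
tool_rot: [3.139, -0.003, 0.014]
contact_force: [-0.6, -0.6, 1.5]
opening: 0.0659
```

>>> {"name": "apply_moves", "arguments": {"deltas": [{"ax": 0, "ay": 0, "az": 0, "x": 0, "y": 0, "z": 0.03, "hand": 0.4}, {"ax": 0, "ay": 0, "az": 0, "x": 0, "y": 0, "z": 0, "hand": -1}, {"ax": 0, "ay": 0, "az": 0, "x": 0, "y": 0, "z": 0, "hand": -1}, {"ax": 0, "ay": 0, "az": 0, "x": 0, "y": 0, "z": 0, "hand": -1}, {"ax": 0, "ay": 0, "az": 0, "x": 0, "y": 0, "z": 0, "hand": -1}]}}

```text
t: 24.45
tool_pos: [0.5714, -0.3407, 0.0171]
tool_rot: [3.141, -0.001, 0.012]
contact_force: [-0.0, 0.5, 1.0]
opening: 0.0371
```

>>> {"name": "apply_moves", "arguments": {"deltas": [{"ax": 0, "ay": 0, "az": 0, "x": 0, "y": 0, "z": 0, "hand": -1}, {"ax": 0, "ay": 0, "az": 0, "x": 0, "y": 0, "z": 0, "hand": -1}, {"ax": 0, "ay": 0, "az": 0, "x": 0, "y": 0, "z": 0, "hand": -1}, {"ax": 0, "ay": 0, "az": 0, "x": 0, "y": 0, "z": 0, "hand": -1}]}}

```text
t: 24.85
tool_pos: [0.5711, -0.3405, 0.0166]
tool_rot: [3.141, -0.0, 0.012]
contact_force: [0.4, 0.8, 1.9]
opening: 0.0256
```

>>> {"name": "apply_moves", "arguments": {"deltas": [{"ax": 0, "ay": 0, "az": 0, "x": 0, "y": 0, "z": -0.1, "hand": -1}, {"ax": 0, "ay": 0, "az": 0, "x": 0, "y": 0, "z": -0.2, "hand": -1}, {"ax": 0, "ay": 0, "az": 0, "x": 0, "y": 0, "z": -0.2, "hand": -1}, {"ax": 0, "ay": 0, "az": 0.043, "x": 0, "y": 0, "z": -0.2, "hand": -1}, {"ax": 0, "ay": 0, "az": 0, "x": -0.085, "y": -0.22, "z": 0, "hand": -1}]}}

```text
t: 25.35
tool_pos: [0.5622, -0.3027, 0.1624]
tool_rot: [3.131, -0.014, -0.06]
contact_force: [0.1, 1.3, 0.1]
opening: 0.0258
```

>>> {"name": "apply_moves", "arguments": {"deltas": [{"ax": 0, "ay": 0, "az": 0, "x": 0, "y": -0.228, "z": 0, "hand": -1}, {"ax": 0, "ay": 0, "az": 0, "x": 0, "y": -0.228, "z": 0, "hand": -1}, {"ax": 0, "ay": 0, "az": 0, "x": 0, "y": -0.228, "z": 0, "hand": -1}, {"ax": 0, "ay": 0, "az": 0, "x": 0, "y": -0.228, "z": 0, "hand": -1}, {"ax": 0, "ay": 0, "az": 0, "x": 0, "y": -0.228, "z": 0, "hand": -1}]}}

```text
t: 25.85
tool_pos: [0.5686, -0.066, 0.1559]
tool_rot: [-3.141, 0.0, -0.055]
contact_force: [0.6, -0.4, -1.6]
opening: 0.0257
```

>>> {"name": "apply_moves", "arguments": {"deltas": [{"ax": 0, "ay": 0, "az": 0, "x": 0, "y": -0.228, "z": 0, "hand": -1}, {"ax": 0, "ay": 0, "az": 0, "x": 0, "y": -0.228, "z": 0, "hand": -1}, {"ax": 0, "ay": 0, "az": 0, "x": 0, "y": 0, "z": 0, "hand": -1}, {"ax": 0, "ay": 0, "az": 0, "x": 0, "y": 0, "z": 0, "hand": -1}]}}

```text
t: 26.25
tool_pos: [0.5738, 0.0241, 0.1559]
tool_rot: [3.141, 0.001, -0.052]
contact_force: [0.7, -0.6, -0.4]
opening: 0.026
```

```bash
python3 -c "
from h import *
to(.574,.025,.0535,-.055); arches(snap('top','t8'))"
```

```text
from [0.5738 0.0241 0.1559] yaw -0.052 open 0.026 az first 0.002 then shares [ 0.001 -0.004  0.512]
arch px [386. 233.] sz [ 7.3 19. ] [ 0.4279 -0.3529] yaw -0.338
```

>>> {"name": "apply_moves", "arguments": {"deltas": [{"ax": 0, "ay": 0, "az": 0, "x": 0, "y": 0, "z": 0.2, "hand": -1}, {"ax": 0, "ay": 0, "az": 0, "x": 0, "y": 0, "z": 0.2, "hand": -1}, {"ax": 0, "ay": 0, "az": 0, "x": 0, "y": 0, "z": 0.08, "hand": -1}, {"ax": 0, "ay": 0, "az": 0, "x": 0, "y": 0, "z": 0.03, "hand": -1}, {"ax": 0, "ay": 0, "az": 0, "x": 0, "y": 0, "z": 0, "hand": -1}]}}

```text
t: 26.8
tool_pos: [0.5739, 0.0218, 0.0537]
tool_rot: [3.141, 0.001, -0.057]
contact_force: [-0.0, 0.2, -0.7]
opening: 0.0258
```

>>> {"name": "apply_moves", "arguments": {"deltas": [{"ax": 0, "ay": 0, "az": 0, "x": 0, "y": 0, "z": 0, "hand": -0.15}, {"ax": 0, "ay": 0, "az": 0, "x": 0, "y": 0, "z": 0, "hand": -0.15}, {"ax": 0, "ay": 0, "az": 0, "x": 0, "y": 0, "z": 0, "hand": -0.15}, {"ax": 0, "ay": 0, "az": 0, "x": 0, "y": 0, "z": -0.1, "hand": -0.15}, {"ax": 0, "ay": 0, "az": 0, "x": 0, "y": 0, "z": -0.2, "hand": -0.15}]}}

```text
t: 27.3
tool_pos: [0.5718, 0.0235, 0.1128]
tool_rot: [-3.142, 0.006, -0.055]
contact_force: [0.0, 1.2, 0.1]
opening: 0.0401
```

>>> {"name": "apply_moves", "arguments": {"deltas": [{"ax": 0, "ay": 0, "az": 0, "x": 0, "y": 0, "z": -0.2, "hand": 0.4}, {"ax": 0, "ay": 0, "az": 0, "x": 0, "y": 0.234, "z": 0, "hand": 0.4}, {"ax": 0, "ay": 0, "az": 0, "x": 0, "y": 0.234, "z": 0, "hand": 0.4}, {"ax": 0, "ay": 0, "az": 0, "x": 0, "y": 0.234, "z": 0, "hand": 0.4}, {"ax": 0, "ay": 0, "az": 0, "x": 0, "y": 0.234, "z": 0, "hand": 0.4}]}}

```text
t: 27.8
tool_pos: [0.5639, -0.1652, 0.1555]
tool_rot: [3.141, -0.002, -0.054]
contact_force: [-0.1, -0.2, -0.5]
opening: 0.0656
```

>>> {"name": "apply_moves", "arguments": {"deltas": [{"ax": 0, "ay": 0, "az": 0, "x": 0, "y": 0.234, "z": 0, "hand": 0.4}, {"ax": 0, "ay": 0, "az": 0, "x": 0, "y": 0.234, "z": 0, "hand": 0.4}, {"ax": 0, "ay": 0, "az": 0, "x": -0.2, "y": 0.1, "z": 0, "hand": 0.4}, {"ax": 0, "ay": 0, "az": 0.09, "x": -0.2, "y": 0.1, "z": 0, "hand": 0.4}, {"ax": 0, "ay": 0, "az": 0.09, "x": -0.15, "y": 0.1, "z": 0, "hand": 0.4}]}}

```text
t: 28.3
tool_pos: [0.4414, -0.3075, 0.1547]
tool_rot: [3.141, -0.0, -0.344]
contact_force: [0.3, -0.5, -0.7]
opening: 0.0659
```

>>> {"name": "apply_moves", "arguments": {"deltas": [{"ax": 0, "ay": 0, "az": 0, "x": 0, "y": 0, "z": 0, "hand": 0.4}, {"ax": 0, "ay": 0, "az": 0, "x": 0, "y": 0, "z": 0, "hand": 0.4}]}}

```text
t: 28.5
tool_pos: [0.4434, -0.3069, 0.1552]
tool_rot: [3.141, -0.002, -0.338]
contact_force: [0.6, -0.1, 0.4]
opening: 0.0658
```

```bash
python3 -c "
from h import *
to(.4281,-.3527,.0150,-.338); arches(snap('top','t9'))"
```

```text
from [ 0.4434 -0.3069  0.1552] yaw -0.338 open 0.0658 az first -0.0 then shares [0.004 0.241 0.701]
arch px [384. 238.] sz [7.  8.5] [ 0.4123 -0.3469] yaw -0.338
```

>>> {"name": "apply_moves", "arguments": {"deltas": [{"ax": 0, "ay": 0, "az": 0, "x": 0.004, "y": 0.241, "z": 0, "hand": 0.4}, {"ax": 0, "ay": 0, "az": 0, "x": 0, "y": 0, "z": 0.22, "hand": 0.4}, {"ax": 0, "ay": 0, "az": 0, "x": 0, "y": 0, "z": 0.22, "hand": 0.4}, {"ax": 0, "ay": 0, "az": 0, "x": 0, "y": 0, "z": 0.16, "hand": 0.4}, {"ax": 0, "ay": 0, "az": 0, "x": 0, "y": 0, "z": 0, "hand": 0.4}]}}

```text
t: 29.05
tool_pos: [0.4267, -0.3489, 0.0302]
tool_rot: [-3.137, 0.008, -0.336]
contact_force: [-0.2, -0.7, -0.3]
opening: 0.0659
```

>>> {"name": "apply_moves", "arguments": {"deltas": [{"ax": 0, "ay": 0, "az": 0, "x": 0, "y": 0, "z": 0.06, "hand": 0.4}, {"ax": 0, "ay": 0, "az": 0, "x": 0, "y": 0, "z": 0.03, "hand": 0.4}, {"ax": 0, "ay": 0, "az": 0, "x": 0, "y": 0, "z": 0, "hand": -1}, {"ax": 0, "ay": 0, "az": 0, "x": 0, "y": 0, "z": 0, "hand": -1}, {"ax": 0, "ay": 0, "az": 0, "x": 0, "y": 0, "z": 0, "hand": -1}]}}

```text
t: 29.55
tool_pos: [0.4286, -0.3527, 0.0173]
tool_rot: [3.141, -0.002, -0.338]
contact_force: [-0.1, -0.5, 0.3]
opening: 0.0453
```

>>> {"name": "apply_moves", "arguments": {"deltas": [{"ax": 0, "ay": 0, "az": 0, "x": 0, "y": 0, "z": 0, "hand": -1}, {"ax": 0, "ay": 0, "az": 0, "x": 0, "y": 0, "z": 0, "hand": -1}, {"ax": 0, "ay": 0, "az": 0, "x": 0, "y": 0, "z": 0, "hand": -1}, {"ax": 0, "ay": 0, "az": 0, "x": 0, "y": 0, "z": 0, "hand": -1}]}}

```text
t: 29.95
tool_pos: [0.428, -0.3523, 0.0166]
tool_rot: [3.141, -0.0, -0.338]
contact_force: [-0.4, 0.3, 2.3]
opening: 0.0258
```

>>> {"name": "apply_moves", "arguments": {"deltas": [{"ax": 0, "ay": 0, "az": 0, "x": 0, "y": 0, "z": -0.1, "hand": -1}, {"ax": 0, "ay": 0, "az": 0, "x": 0, "y": 0, "z": -0.2, "hand": -1}, {"ax": 0, "ay": 0, "az": -0.09, "x": 0, "y": 0, "z": -0.2, "hand": -1}, {"ax": 0, "ay": 0, "az": -0.09, "x": 0, "y": 0, "z": -0.2, "hand": -1}, {"ax": 0, "ay": 0, "az": 0, "x": 0.079, "y": -0.207, "z": 0, "hand": -1}]}}

```text
t: 30.45
tool_pos: [0.4484, -0.3183, 0.1619]
tool_rot: [3.131, -0.009, -0.058]
contact_force: [1.5, 0.4, -1.3]
opening: 0.0254
```

>>> {"name": "apply_moves", "arguments": {"deltas": [{"ax": 0, "ay": 0, "az": 0, "x": 0.079, "y": -0.207, "z": 0, "hand": -1}, {"ax": 0, "ay": 0, "az": 0, "x": 0.079, "y": -0.207, "z": 0, "hand": -1}, {"ax": 0, "ay": 0, "az": 0, "x": 0.079, "y": -0.207, "z": 0, "hand": -1}, {"ax": 0, "ay": 0, "az": 0, "x": 0.079, "y": -0.207, "z": 0, "hand": -1}, {"ax": 0, "ay": 0, "az": 0, "x": 0.079, "y": -0.207, "z": 0, "hand": -1}]}}

```text
t: 30.95
tool_pos: [0.5365, -0.1076, 0.156]
tool_rot: [3.141, 0.0, -0.055]
contact_force: [0.2, -0.4, -0.4]
opening: 0.0256
```

>>> {"name": "apply_moves", "arguments": {"deltas": [{"ax": 0, "ay": 0, "az": 0, "x": 0.079, "y": -0.207, "z": 0, "hand": -1}, {"ax": 0, "ay": 0, "az": 0, "x": 0.079, "y": -0.207, "z": 0, "hand": -1}, {"ax": 0, "ay": 0, "az": 0, "x": 0, "y": 0, "z": 0, "hand": -1}, {"ax": 0, "ay": 0, "az": 0, "x": 0, "y": 0, "z": 0, "hand": -1}]}}

```text
t: 31.35
tool_pos: [0.5722, -0.0276, 0.1557]
tool_rot: [3.141, 0.001, -0.053]
contact_force: [0.5, 0.3, -0.8]
opening: 0.0258
```

```bash
python3 -c "
from h import *
to(.572,-.027,.0535,-.055)"
```

```text
from [ 0.5722 -0.0276  0.1557] yaw -0.053 open 0.0258 az first 0.002 then shares [-0.001 -0.003  0.511]
```

>>> {"name": "apply_moves", "arguments": {"deltas": [{"ax": 0, "ay": 0, "az": 0, "x": 0, "y": 0, "z": 0.2, "hand": -1}, {"ax": 0, "ay": 0, "az": 0, "x": 0, "y": 0, "z": 0.2, "hand": -1}, {"ax": 0, "ay": 0, "az": 0, "x": 0, "y": 0, "z": 0.08, "hand": -1}, {"ax": 0, "ay": 0, "az": 0, "x": 0, "y": 0, "z": 0.03, "hand": -1}, {"ax": 0, "ay": 0, "az": 0, "x": 0, "y": 0, "z": 0, "hand": -1}]}}

```text
t: 31.85
tool_pos: [0.5717, -0.0296, 0.0537]
tool_rot: [3.141, 0.002, -0.057]
contact_force: [0.7, 1.0, -0.8]
opening: 0.0257
```

>>> {"name": "apply_moves", "arguments": {"deltas": [{"ax": 0, "ay": 0, "az": 0, "x": 0, "y": 0, "z": 0, "hand": -0.15}, {"ax": 0, "ay": 0, "az": 0, "x": 0, "y": 0, "z": 0, "hand": -0.15}, {"ax": 0, "ay": 0, "az": 0, "x": 0, "y": 0, "z": 0, "hand": -0.15}, {"ax": 0, "ay": 0, "az": 0, "x": 0, "y": 0, "z": -0.1, "hand": -0.15}, {"ax": 0, "ay": 0, "az": 0, "x": 0, "y": 0, "z": -0.2, "hand": -0.15}]}}

```text
t: 32.35
tool_pos: [0.5701, -0.0281, 0.1128]
tool_rot: [-3.141, 0.006, -0.055]
contact_force: [0.2, -0.7, -0.9]
opening: 0.0399
```

>>> {"name": "apply_moves", "arguments": {"deltas": [{"ax": 0, "ay": 0, "az": 0, "x": 0, "y": 0, "z": -0.2, "hand": -1}, {"ax": 0, "ay": 0, "az": 0, "x": 0, "y": 0, "z": -0.2, "hand": -1}, {"ax": 0, "ay": 0, "az": 0, "x": -0.16, "y": 0.18, "z": 0, "hand": -1}, {"ax": 0, "ay": 0, "az": 0, "x": -0.16, "y": 0.18, "z": 0, "hand": -1}, {"ax": 0, "ay": 0, "az": 0, "x": -0.16, "y": 0.18, "z": 0, "hand": -1}]}}

```text
t: 32.85
tool_pos: [0.4699, -0.1319, 0.1954]
tool_rot: [3.14, -0.002, -0.053]
contact_force: [0.3, -0.5, -0.0]
opening: 0.0033
```

>>> {"name": "apply_moves", "arguments": {"deltas": [{"ax": 0, "ay": 0, "az": 0, "x": -0.16, "y": 0.18, "z": 0, "hand": -1}, {"ax": 0, "ay": 0, "az": 0, "x": -0.16, "y": 0.18, "z": 0, "hand": -1}, {"ax": 0, "ay": 0, "az": 0, "x": 0, "y": 0, "z": 0, "hand": -1}]}}

```text
t: 33.15
tool_pos: [0.3992, -0.2028, 0.1951]
tool_rot: [3.138, 0.001, -0.062]
contact_force: [1.3, -0.3, 0.4]
opening: 0.0004
```

```bash
python3 - <<'E'
from h import *
t=snap('top','t10')[:,:,::-1]; s=snap('side','s10')[:,:,::-1]
a=cv2.resize(t[125:235,200:306],None,fx=3.75,fy=5,interpolation=cv2.INTER_CUBIC); b=cv2.resize(s[110:220,255:361],None,fx=3.75,fy=5,interpolation=cv2.INTER_CUBIC)
cv2.imwrite('pics/c8.png',np.hstack([a,b])); print(status.read_state()['tool_pos'])
E
```

```text
[ 0.40263496 -0.19999446  0.19506167]
```

View pics/c8.png

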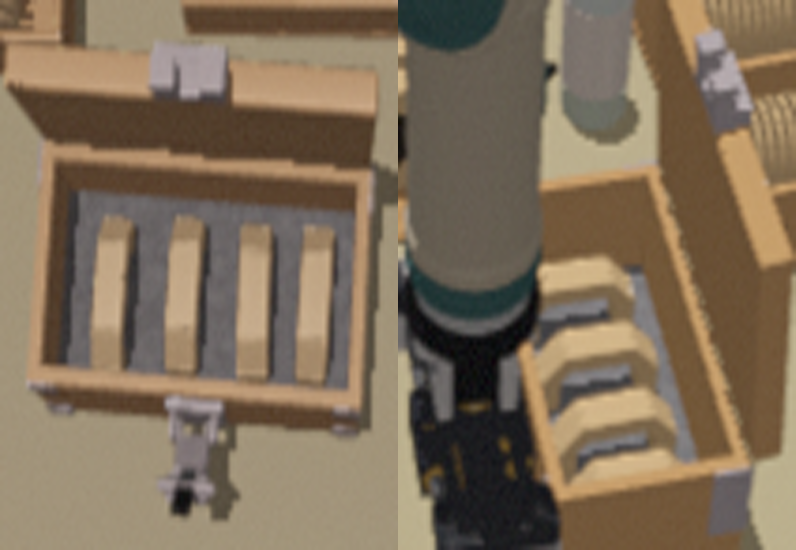

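>>> {"name": "apply_moves", "arguments": {"deltas": [{"ax": 0, "ay": 0, "az": 0, "x": 0, "y": 0, "z": -0.23, "hand": -1}, {"ax": 0, "ay": 0, "az": 0, "x": 0, "y": 0, "z": -0.23, "hand": -1}, {"ax": 0, "ay": 0, "az": 0, "x": 0, "y": 0, "z": -0.23, "hand": -1}, {"ax": 0, "ay": 0, "az": 0, "x": 0.183, "y": -0.135, "z": 0, "hand": -1}, {"ax": 0, "ay": 0, "az": 0, "x": 0.183, "y": -0.135, "z": 0, "hand": -1}]}}

```text
t: 33.75
tool_pos: [0.4814, -0.1481, 0.335]
tool_rot: [3.14, -0.006, -0.055]
contact_force: [0.5, -0.8, -0.5]
opening: 0.0004
```

>>> {"name": "apply_moves", "arguments": {"deltas": [{"ax": 0, "ay": 0, "az": 0, "x": 0.183, "y": -0.135, "z": 0, "hand": -1}, {"ax": 0, "ay": 0, "az": 0, "x": 0.183, "y": -0.135, "z": 0, "hand": -1}, {"ax": 0, "ay": 0, "az": 0, "x": 0.183, "y": -0.135, "z": 0, "hand": -1}, {"ax": 0, "ay": 0, "az": 0, "x": 0.183, "y": -0.135, "z": 0, "hand": -1}, {"ax": 0, "ay": 0, "az": 0, "x": 0.183, "y": -0.135, "z": 0, "hand": -1}]}}

```text
t: 34.25
tool_pos: [0.6711, -0.0206, 0.3322]
tool_rot: [-3.141, -0.001, -0.052]
contact_force: [0.2, -0.9, 0.6]
opening: 0.0003
```

>>> {"name": "apply_moves", "arguments": {"deltas": [{"ax": 0, "ay": 0, "az": 0, "x": 0.183, "y": -0.135, "z": 0, "hand": -1}, {"ax": 0, "ay": 0, "az": 0, "x": 0, "y": 0, "z": 0, "hand": -1}, {"ax": 0, "ay": 0, "az": 0, "x": 0, "y": 0, "z": 0.2, "hand": -1}, {"ax": 0, "ay": 0, "az": 0, "x": 0, "y": 0, "z": 0.2, "hand": -1}, {"ax": 0, "ay": 0, "az": 0, "x": 0, "y": 0, "z": 0, "hand": -1}]}}

```text
t: 34.75
tool_pos: [0.7026, 0.0024, 0.2453]
tool_rot: [-3.141, 0.014, -0.053]
contact_force: [-0.1, 0.9, -1.5]
opening: 0.0003
```

```bash
python3 -c "
from h import *
to(.665,.0,.225,-.055)"
```

```text
from [0.7026 0.0024 0.2453] yaw -0.053 open 0.0003 az first 0.001 then shares [-0.187  0.022  0.102]
```

>>> {"name": "apply_moves", "arguments": {"deltas": [{"ax": 0, "ay": 0, "az": 0, "x": 0, "y": 0, "z": 0.11, "hand": -1}, {"ax": 0, "ay": 0, "az": 0, "x": -0.1, "y": 0, "z": 0, "hand": -1}, {"ax": 0, "ay": 0, "az": 0, "x": -0.09, "y": 0, "z": 0.01, "hand": -1}, {"ax": 0, "ay": 0, "az": 0, "x": -0.08, "y": 0, "z": 0, "hand": -1}, {"ax": 0, "ay": 0, "az": 0, "x": -0.08, "y": 0, "z": 0, "hand": -1}]}}

```text
t: 35.25
tool_pos: [0.6396, 0.0046, 0.2315]
tool_rot: [3.141, -0.008, -0.054]
contact_force: [4.4, -0.5, -0.5]
opening: 0.0004
```

>>> {"name": "apply_moves", "arguments": {"deltas": [{"ax": 0, "ay": 0, "az": 0, "x": -0.06, "y": 0, "z": 0.015, "hand": -1}, {"ax": 0, "ay": 0, "az": 0, "x": -0.06, "y": 0, "z": 0.025, "hand": -1}, {"ax": 0, "ay": 0, "az": 0, "x": -0.06, "y": 0, "z": 0.03, "hand": -1}, {"ax": 0, "ay": 0, "az": 0, "x": -0.05, "y": 0, "z": 0.03, "hand": -1}, {"ax": 0, "ay": 0, "az": 0, "x": 0, "y": 0, "z": 0, "hand": -1}]}}

```text
t: 35.75
tool_pos: [0.5914, 0.0072, 0.2111]
tool_rot: [3.141, -0.004, -0.054]
contact_force: [0.2, -0.2, 0.6]
opening: 0.0007
```

>>> {"name": "apply_moves", "arguments": {"deltas": [{"ax": 0, "ay": 0, "az": 0, "x": -0.06, "y": 0, "z": 0.06, "hand": -1}, {"ax": 0, "ay": 0, "az": 0, "x": -0.06, "y": 0, "z": 0.06, "hand": -1}, {"ax": 0, "ay": 0, "az": 0, "x": -0.06, "y": 0, "z": 0.06, "hand": -1}, {"ax": 0, "ay": 0, "az": 0, "x": 0, "y": 0, "z": 0, "hand": -1}]}}

```text
t: 36.15
tool_pos: [0.5545, 0.009, 0.1727]
tool_rot: [-3.142, 0.001, -0.055]
contact_force: [0.7, 1.0, 0.2]
opening: 0.0004
```

>>> {"name": "apply_moves", "arguments": {"deltas": [{"ax": 0, "ay": 0, "az": 0, "x": -0.04, "y": 0, "z": 0.06, "hand": -1}, {"ax": 0, "ay": 0, "az": 0, "x": -0.03, "y": 0, "z": 0.06, "hand": -1}, {"ax": 0, "ay": 0, "az": 0, "x": -0.01, "y": 0, "z": 0.04, "hand": -1}, {"ax": 0, "ay": 0, "az": 0, "x": 0, "y": 0, "z": 0, "hand": -1}]}}

```text
t: 36.55
tool_pos: [0.5395, 0.0096, 0.1402]
tool_rot: [-3.142, 0.001, -0.055]
contact_force: [0.5, 0.7, -0.5]
opening: 0.0005
```

```bash
python3 - <<'E'
from h import *
t=snap('top','t11')[:,:,::-1]; s=snap('side','s11')[:,:,::-1]
a=cv2.resize(t[125:235,200:306],None,fx=3.75,fy=5,interpolation=cv2.INTER_CUBIC); b=cv2.resize(s[100:225,245:365],None,fx=3.3,fy=4.4,interpolation=cv2.INTER_CUBIC)
cv2.imwrite('pics/c9.png',np.hstack([a,b])); print(status.read_state()['tool_pos'])
E
```

```text
[0.54025321 0.00945746 0.14082776]
```

View pics/c9.png

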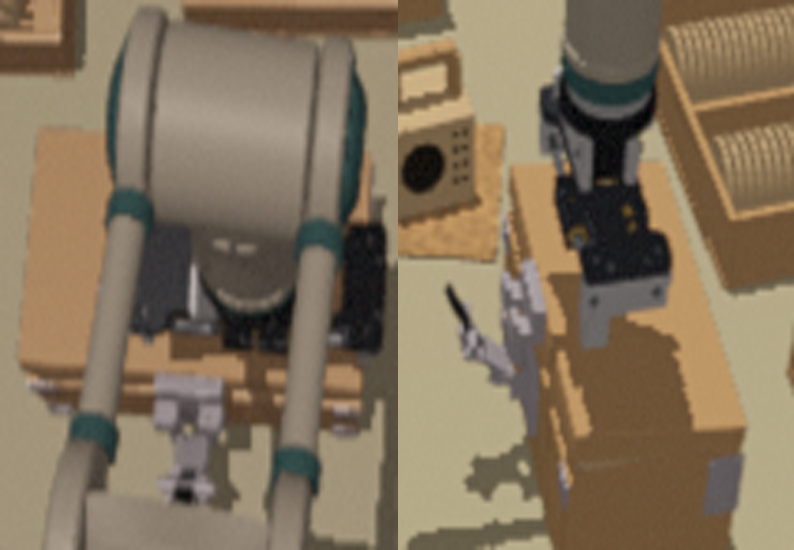

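>>> {"name": "apply_moves", "arguments": {"deltas": [{"ax": 0, "ay": 0, "az": 0, "x": -0.02, "y": 0, "z": 0.04, "hand": -1}, {"ax": 0, "ay": 0, "az": 0, "x": 0, "y": 0, "z": 0.02, "hand": -1}, {"ax": 0, "ay": 0, "az": 0, "x": 0, "y": 0, "z": 0.02, "hand": -1}, {"ax": 0, "ay": 0, "az": 0, "x": 0, "y": 0, "z": 0, "hand": -1}]}}

```text
t: 37.05
tool_pos: [0.5347, 0.0097, 0.1246]
tool_rot: [3.141, 0.001, -0.055]
contact_force: [-1.6, 0.7, 6.3]
opening: 0.0001
```

>>> {"name": "apply_moves", "arguments": {"deltas": [{"ax": 0, "ay": 0, "az": 0, "x": 0, "y": 0, "z": 0.01, "hand": -1}, {"ax": 0, "ay": 0, "az": 0, "x": 0, "y": 0, "z": 0, "hand": -1}]}}

```text
t: 37.25
tool_pos: [0.5347, 0.0097, 0.1244]
tool_rot: [3.141, 0.0, -0.055]
contact_force: [-4.8, -0.3, 15.1]
opening: 0.0004
```

>>> {"name": "apply_moves", "arguments": {"deltas": [{"ax": 0, "ay": 0, "az": 0, "x": 0, "y": 0, "z": 0.01, "hand": -1}, {"ax": 0, "ay": 0, "az": 0, "x": 0, "y": 0, "z": 0, "hand": -1}]}}

```text
t: 37.45
tool_pos: [0.5348, 0.0097, 0.1242]
tool_rot: [3.141, -0.001, -0.055]
contact_force: [-7.0, 0.2, 24.0]
opening: 0.0003
```

>>> {"name": "apply_moves", "arguments": {"deltas": [{"ax": 0, "ay": 0, "az": 0, "x": 0, "y": 0, "z": -0.1, "hand": -1}, {"ax": 0, "ay": 0, "az": 0, "x": 0, "y": 0, "z": -0.2, "hand": -1}, {"ax": 0, "ay": 0, "az": 0, "x": 0, "y": 0, "z": -0.2, "hand": -1}, {"ax": 0, "ay": 0, "az": 0, "x": -0.1, "y": -0.21, "z": 0, "hand": -1}, {"ax": 0, "ay": 0, "az": 0, "x": -0.1, "y": -0.21, "z": 0, "hand": -1}]}}

```text
t: 37.95
tool_pos: [0.5009, 0.096, 0.2214]
tool_rot: [-3.141, -0.003, -0.058]
contact_force: [-0.8, -0.5, 0.1]
opening: 0.0007
```

>>> {"name": "apply_moves", "arguments": {"deltas": [{"ax": 0, "ay": 0, "az": 0, "x": -0.1, "y": -0.21, "z": 0, "hand": -0.5}, {"ax": 0, "ay": 0, "az": 0, "x": -0.1, "y": -0.21, "z": 0, "hand": -0.5}, {"ax": 0, "ay": 0, "az": 0, "x": -0.1, "y": -0.21, "z": 0, "hand": -0.5}, {"ax": 0, "ay": 0, "az": 0, "x": -0.1, "y": -0.21, "z": 0, "hand": -0.5}, {"ax": 0, "ay": 0, "az": 0, "x": -0.1, "y": -0.21, "z": 0, "hand": -0.5}]}}

```text
t: 38.45
tool_pos: [0.4106, 0.3125, 0.22]
tool_rot: [3.141, -0.0, -0.055]
contact_force: [0.6, -0.0, -0.2]
opening: 0.0236
```

>>> {"name": "apply_moves", "arguments": {"deltas": [{"ax": 0, "ay": 0, "az": 0, "x": 0, "y": 0, "z": 0, "hand": -0.5}, {"ax": 0, "ay": 0, "az": 0, "x": 0, "y": 0, "z": 0, "hand": -0.5}]}}

```text
t: 38.65
tool_pos: [0.4111, 0.3114, 0.2198]
tool_rot: [3.14, 0.0, -0.052]
contact_force: [0.3, 0.4, -0.7]
opening: 0.0234
```

```bash
python3 - <<'E'
from h import *
t=snap('top','t12')[:,:,::-1]; s=snap('side','s12')[:,:,::-1]
a=cv2.resize(t[190:240,230:270],None,fx=10,fy=11,interpolation=cv2.INTER_CUBIC); b=cv2.resize(s[150:210,255:295],None,fx=10,fy=9.1667,interpolation=cv2.INTER_CUBIC)
print(a.shape,b.shape); k=min(len(a),len(b)); cv2.imwrite('pics/c10.png',np.hstack([a[:k],b[:k]])); print(status.read_state()['tool_pos'])
E
```

```text
(550, 400, 3) (550, 400, 3)
[0.41203555 0.30995934 0.21992509]
```

View pics/c10.png

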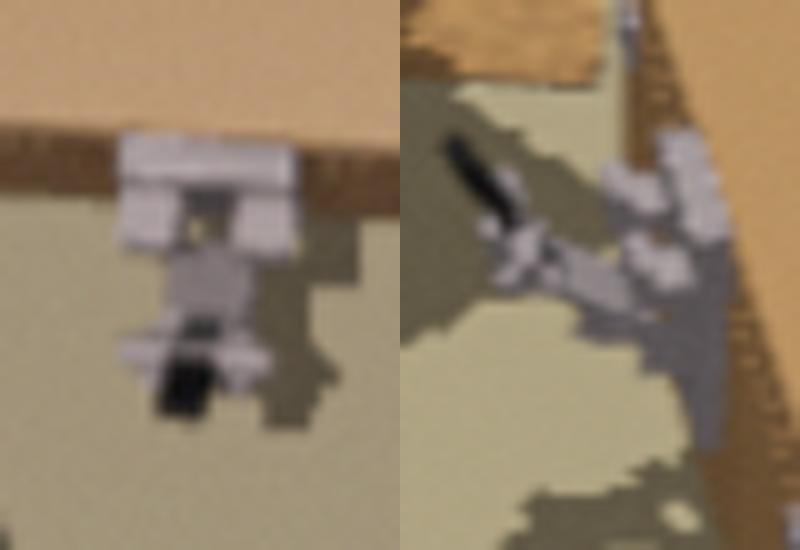

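```bash
python3 - <<'E'
from h import *
np.set_printoptions(precision=4,suppress=True)
T=lambda x,y:(230+x/10-.45,190+y/11-.45)
S=lambda x,y:(255+(x-400)/10-.45,150+y/9.1667-.45)
for n,a,b in (('tab end',(180,413),(452,140)),('tbar mid',(197,350),(510,225)),('tbar +y',(124,345),(512,172)),('tbar -y',(272,355),(512,280)),('keeper plate +y',(120,145),(672,132)),('keeper plate -y',(298,155),(722,235)),('prong+y front',(150,245),(612,165)),('prong-y front',(265,250),(635,240))):
    print(n,*tri(*T(*a),*S(*b)))
# predictions for lever angles
f=np.array([.577,.058])+R.from_euler('z',-.055).as_matrix()[:2,:2]@np.array([-.075,0]); print('front mid',f)
d=lambda t:np.array([-np.sin(t),-np.cos(t)])
for th in (1.57,1.7,1.8,1.9,2.05):
    lp=.016*d(th-.3); P=lambda q:np.array([f[0]-.018+q[0],f[1]+.001-q[0]*.055,.085+q[1]])
    tb,te=P(lp+.0505*d(th+.75)),P(lp+.095*d(th+.75))
    pad=P(.046*d(th)+.0205*np.array([-np.cos(th),np.sin(th)]))
    iv=lambda n,p:((proj(n,p)-[230,190]+.45)*[10,11]) if n=='top' else ((proj(n,p)-[255,150]+.45)*[10,9.1667]+[400,0])
    print(th,'tb',tb,iv('top',tb).round(),iv('side',tb).round(),'te',te,iv('top',te).round(),iv('side',te).round(),'pad',pad)
E
```

```text
tab end [0.4276 0.07   0.1686] 0.0010132770542476905
tbar mid [0.4463 0.0693 0.1305] 0.005362457323513197
tbar +y [0.4494 0.0903 0.1333] 0.0007008578797097049
tbar -y [0.4437 0.0475 0.1278] 0.009019909381306666
keeper plate +y [0.5002 0.0926 0.1386] 0.005621311883361309
keeper plate -y [0.4994 0.0396 0.1417] 0.002117989560881639
prong+y front [0.4766 0.0828 0.1371] 0.0006742587692966974
prong-y front [0.4755 0.0491 0.1358] 0.0001439786139113668
front mid [0.5021 0.0621]
1.57 tb [0.4319 0.066  0.1147] [210. 419.] [473. 275.] te [0.3993 0.0678 0.145 ] [192. 531.] [359. 216.] pad [0.4381 0.0657 0.1055]
1.7 tb [0.4361 0.0658 0.1212] [209. 401.] [488. 258.] te [0.4078 0.0673 0.1555] [192. 496.] [388. 187.] pad [0.4411 0.0655 0.1113]
1.8 tb [0.44   0.0655 0.1258] [209. 385.] [501. 246.] te [0.4152 0.0669 0.1627] [191. 465.] [413. 167.] pad [0.444  0.0653 0.1154]
1.9 tb [0.4443 0.0653 0.13  ] [209. 368.] [516. 234.] te [0.4233 0.0665 0.1692] [192. 431.] [441. 148.] pad [0.4472 0.0652 0.1193]
2.05 tb [0.4515 0.0649 0.1354] [209. 339.] [540. 219.] te [0.4365 0.0657 0.1774] [193. 377.] [488. 123.] pad [0.4527 0.0648 0.1244]
```

>>> {"name": "apply_moves", "arguments": {"deltas": [{"ax": 0, "ay": 0, "az": 0, "x": -0.01, "y": 0.242, "z": 0, "hand": -1}, {"ax": 0, "ay": 0, "az": 0, "x": -0.01, "y": 0.242, "z": 0, "hand": -1}, {"ax": 0, "ay": 0, "az": 0, "x": 0, "y": 0.242, "z": 0, "hand": -1}, {"ax": 0, "ay": 0, "az": 0, "x": 0, "y": 0.242, "z": 0, "hand": -1}, {"ax": 0, "ay": 0, "az": 0, "x": 0, "y": 0.242, "z": 0, "hand": -1}]}}

```text
t: 39.25
tool_pos: [0.3939, 0.0662, 0.2204]
tool_rot: [3.141, -0.001, -0.058]
contact_force: [0.9, -0.6, 0.9]
opening: 0.0002
```

>>> {"name": "apply_moves", "arguments": {"deltas": [{"ax": 0, "ay": 0, "az": 0, "x": 0, "y": 0, "z": 0, "hand": -1}, {"ax": 0, "ay": 0, "az": 0, "x": 0, "y": 0, "z": 0, "hand": -1}]}}

```text
t: 39.45
tool_pos: [0.3945, 0.0676, 0.2204]
tool_rot: [-3.141, -0.0, -0.061]
contact_force: [0.0, 0.2, -0.7]
opening: 0.0001
```

```bash
python3 -c "
from h import *
to(.395,.068,.1415,-.055)"
```

```text
from [0.3945 0.0676 0.2204] yaw -0.061 open 0.0001 az first -0.004 then shares [ 0.003 -0.002  0.394]
```

>>> {"name": "apply_moves", "arguments": {"deltas": [{"ax": 0, "ay": 0, "az": -0.004, "x": 0, "y": 0, "z": 0.2, "hand": -1}, {"ax": 0, "ay": 0, "az": 0, "x": 0, "y": 0, "z": 0.19, "hand": -1}, {"ax": 0, "ay": 0, "az": 0, "x": 0, "y": 0, "z": 0, "hand": -1}, {"ax": 0, "ay": 0, "az": 0, "x": 0.08, "y": 0, "z": 0, "hand": -1}, {"ax": 0, "ay": 0, "az": 0, "x": 0.06, "y": 0, "z": 0, "hand": -1}]}}

```text
t: 39.95
tool_pos: [0.426, 0.0688, 0.1442]
tool_rot: [-3.141, -0.005, -0.048]
contact_force: [-0.0, 0.5, 0.1]
opening: 0.0004
```

>>> {"name": "apply_moves", "arguments": {"deltas": [{"ax": 0, "ay": 0, "az": 0, "x": 0.06, "y": 0, "z": 0, "hand": -1}, {"ax": 0, "ay": 0, "az": 0, "x": 0.05, "y": 0, "z": 0, "hand": -1}, {"ax": 0, "ay": 0, "az": 0, "x": 0.05, "y": 0, "z": 0, "hand": -1}, {"ax": 0, "ay": 0, "az": 0, "x": 0.04, "y": 0, "z": 0, "hand": -1}, {"ax": 0, "ay": 0, "az": 0, "x": 0, "y": 0, "z": 0, "hand": -1}]}}

```text
t: 40.45
tool_pos: [0.4636, 0.0661, 0.1423]
tool_rot: [3.142, -0.001, -0.049]
contact_force: [-0.0, 0.0, 0.1]
opening: 0.0005
```

>>> {"name": "apply_moves", "arguments": {"deltas": [{"ax": 0, "ay": 0, "az": 0, "x": 0.04, "y": 0, "z": 0, "hand": -1}, {"ax": 0, "ay": 0, "az": 0, "x": 0.03, "y": 0, "z": 0, "hand": -1}, {"ax": 0, "ay": 0, "az": 0, "x": 0, "y": 0, "z": 0, "hand": -1}]}}

```text
t: 40.75
tool_pos: [0.4771, 0.0654, 0.1423]
tool_rot: [3.142, -0.001, -0.049]
contact_force: [-0.3, 0.1, -0.1]
opening: 0.0009
```

>>> {"name": "apply_moves", "arguments": {"deltas": [{"ax": 0, "ay": 0, "az": 0, "x": -0.1, "y": 0, "z": 0, "hand": -1}, {"ax": 0, "ay": 0, "az": 0, "x": -0.2, "y": 0, "z": 0, "hand": -1}, {"ax": 0, "ay": 0, "az": 0, "x": -0.2, "y": 0, "z": -0.1, "hand": -1}, {"ax": 0, "ay": 0, "az": 0, "x": -0.2, "y": 0, "z": -0.2, "hand": -1}, {"ax": 0, "ay": 0, "az": 0, "x": 0, "y": 0, "z": 0, "hand": -1}]}}

```text
t: 41.25
tool_pos: [0.3391, 0.0725, 0.2008]
tool_rot: [-3.141, -0.005, -0.048]
contact_force: [0.8, -0.2, -0.1]
opening: 0.0007
```

```bash
python3 - <<'E'
from h import *
t=snap('top','t13')[:,:,::-1]; s=snap('side','s13')[:,:,::-1]
a=cv2.resize(t[190:240,230:270],None,fx=10,fy=11,interpolation=cv2.INTER_CUBIC); b=cv2.resize(s[150:210,255:295],None,fx=10,fy=9.1667,interpolation=cv2.INTER_CUBIC)
cv2.imwrite('pics/c11.png',np.hstack([a,b])); print(status.read_state()['tool_pos'])
E
```

```text
[0.34154526 0.07221839 0.1983927 ]
```

View pics/c11.png

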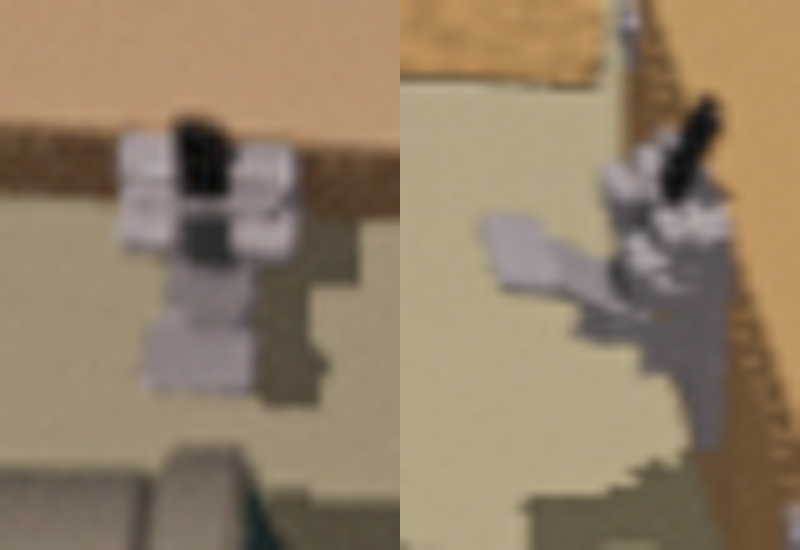

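>>> {"name": "apply_moves", "arguments": {"deltas": [{"ax": 0, "ay": 0.084, "az": 0, "x": 0, "y": 0, "z": 0, "hand": -1}, {"ax": 0, "ay": 0.084, "az": 0, "x": 0, "y": 0, "z": 0, "hand": -1}, {"ax": 0, "ay": 0.084, "az": 0, "x": 0, "y": 0, "z": 0, "hand": -1}, {"ax": 0, "ay": 0.084, "az": 0, "x": 0, "y": 0, "z": 0, "hand": -1}, {"ax": 0, "ay": 0, "az": 0, "x": 0, "y": 0, "z": 0, "hand": -1}]}}

```text
t: 41.85
tool_pos: [0.3348, 0.072, 0.192]
tool_rot: [3.14, -0.519, -0.046]
contact_force: [-1.0, -0.1, -1.5]
opening: 0.0004
```

```bash
cat >> h.py <<'E'
def go(*pts):
    s=status.read_state(); p=np.array(s['tool_pos']); M=R.from_euler('xyz',s['tool_rot'])
    print(p.round(4),s['tool_rot'].round(3),'zaxis',M.apply([0,0,1]).round(3))
    for q in pts: print(q,'shares',(M.inv().apply(np.array(q)-p)/.2).round(3)); p=np.array(q)
E
python3 -c "
from h import *
go((.443,.069,.16),(.443,.069,.13),(.443,.069,.115),(.435,.069,.095),(.431,.069,.077),(.434,.069,.057),(.444,.068,.04),(.452,.068,.034))
print(status.read_state()['joint_pos'])"
```

```text
[0.3348 0.072  0.192 ] [ 3.14  -0.519 -0.046] zaxis [ 0.495 -0.025 -0.868]
(0.443, 0.069, 0.16) shares [ 0.391 -0.011  0.407]
(0.443, 0.069, 0.13) shares [-0.074 -0.     0.13 ]
(0.443, 0.069, 0.115) shares [-0.037 -0.     0.065]
(0.435, 0.069, 0.095) shares [-0.084  0.002  0.067]
(0.431, 0.069, 0.077) shares [-0.062  0.001  0.068]
(0.434, 0.069, 0.057) shares [-0.037 -0.001  0.094]
(0.444, 0.068, 0.04) shares [0.001 0.003 0.099]
(0.452, 0.068, 0.034) shares [ 0.02  -0.002  0.046]
[ 0.09000546 -0.39748714  2.2556464  -0.09945606  0.77112722  1.76090252]
```

>>> {"name": "apply_moves", "arguments": {"deltas": [{"ax": 0, "ay": 0, "az": 0, "x": 0.13, "y": -0.004, "z": 0.136, "hand": -1}, {"ax": 0, "ay": 0, "az": 0, "x": 0.13, "y": -0.004, "z": 0.136, "hand": -1}, {"ax": 0, "ay": 0, "az": 0, "x": 0.13, "y": -0.003, "z": 0.136, "hand": -1}, {"ax": 0, "ay": 0, "az": 0, "x": 0, "y": 0, "z": 0, "hand": -1}]}}

```text
t: 42.25
tool_pos: [0.4559, 0.0684, 0.1656]
tool_rot: [3.141, -0.525, -0.05]
contact_force: [-1.5, 0.2, 0.4]
opening: 0.0004
```

```bash
python3 - <<'E'
from h import *
go((.443,.069,.13))
s=snap('side','s14')[:,:,::-1]
p=np.array(status.read_state()['tool_pos']); z=np.array([.495,-.025,-.868])
b=cv2.resize(s[120:210,225:315],None,fx=6,fy=6,interpolation=cv2.INTER_CUBIC)
for q,c in ((p-.0105*z,(0,0,255)),(p+.022*z+[0,0,.0325],(0,255,0)),([.449,.067,.1207],(255,0,0))):
    u=proj('side',q); cv2.circle(b,(int((u[0]-225+.5)*6),int((u[1]-120+.5)*6)),3,c,-1)
cv2.imwrite('pics/c12.png',b)
E
```

```text
[0.4559 0.0684 0.1656] [ 3.141 -0.525 -0.05 ] zaxis [ 0.501 -0.025 -0.865]
(0.443, 0.069, 0.13) shares [-0.145  0.     0.122]
```

View pics/c12.png

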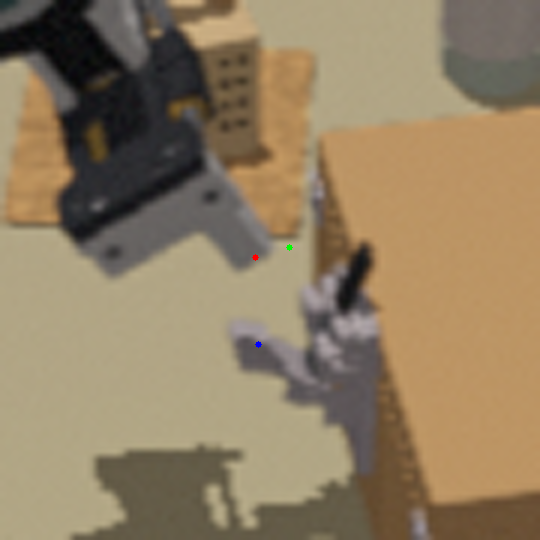

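>>> {"name": "apply_moves", "arguments": {"deltas": [{"ax": 0, "ay": 0, "az": 0, "x": -0.0875, "y": 0, "z": 0.1516, "hand": -1}, {"ax": 0, "ay": 0, "az": 0, "x": 0, "y": 0, "z": 0, "hand": -1}, {"ax": 0, "ay": 0, "az": 0, "x": -0.054, "y": 0, "z": 0.073, "hand": -1}, {"ax": 0, "ay": 0, "az": 0, "x": 0, "y": 0, "z": 0, "hand": -1}]}}

```text
t: 42.7
tool_pos: [0.4461, 0.069, 0.1119]
tool_rot: [3.141, -0.523, -0.048]
contact_force: [0.5, -0.2, 0.3]
opening: 0.0007
```

>>> {"name": "apply_moves", "arguments": {"deltas": [{"ax": 0, "ay": 0, "az": 0, "x": -0.043, "y": 0, "z": 0.02, "hand": -1}, {"ax": 0, "ay": 0, "az": 0, "x": -0.043, "y": 0, "z": 0.02, "hand": -1}, {"ax": 0, "ay": 0, "az": 0, "x": 0, "y": 0, "z": 0, "hand": -1}]}}

```text
t: 43.0
tool_pos: [0.4351, 0.0696, 0.0968]
tool_rot: [3.141, -0.525, -0.048]
contact_force: [0.0, 0.3, 0.4]
opening: 0.0004
```

```bash
python3 -c "
from h import *
go((.439,.0685,.0784),(.442,.0685,.0587),(.452,.068,.0416),(.4595,.068,.0347))"
```

```text
[0.4351 0.0696 0.0968] [ 3.141 -0.525 -0.048] zaxis [ 0.501 -0.025 -0.865]
(0.439, 0.0685, 0.0784) shares [-0.029  0.005  0.09 ]
(0.442, 0.0685, 0.0587) shares [-0.036 -0.001  0.093]
(0.452, 0.068, 0.0416) shares [0.    0.    0.099]
(0.4595, 0.068, 0.0347) shares [ 0.015 -0.002  0.049]
```

>>> {"name": "apply_moves", "arguments": {"deltas": [{"ax": 0, "ay": 0, "az": 0, "x": -0.015, "y": 0.003, "z": 0.045, "hand": -1}, {"ax": 0, "ay": 0, "az": 0, "x": -0.014, "y": 0.002, "z": 0.045, "hand": -1}, {"ax": 0, "ay": 0, "az": 0, "x": 0, "y": 0, "z": 0, "hand": -1}]}}

```text
t: 43.3
tool_pos: [0.4403, 0.0684, 0.0786]
tool_rot: [3.141, -0.526, -0.048]
contact_force: [-0.8, -0.6, -0.4]
opening: 0.0004
```

>>> {"name": "apply_moves", "arguments": {"deltas": [{"ax": 0, "ay": 0, "az": 0, "x": -0.018, "y": 0, "z": 0.047, "hand": -1}, {"ax": 0, "ay": 0, "az": 0, "x": -0.018, "y": 0, "z": 0.046, "hand": -1}, {"ax": 0, "ay": 0, "az": 0, "x": 0, "y": 0, "z": 0, "hand": -1}]}}

```text
t: 43.6
tool_pos: [0.4442, 0.0683, 0.0595]
tool_rot: [3.141, -0.528, -0.048]
contact_force: [0.0, -0.1, 0.8]
opening: 0.0005
```

>>> {"name": "apply_moves", "arguments": {"deltas": [{"ax": 0, "ay": 0, "az": 0, "x": 0, "y": 0, "z": 0.05, "hand": -1}, {"ax": 0, "ay": 0, "az": 0, "x": 0, "y": 0, "z": 0, "hand": -1}]}}

```text
t: 43.8
tool_pos: [0.449, 0.068, 0.0509]
tool_rot: [3.141, -0.527, -0.048]
contact_force: [-0.1, -1.0, 0.1]
opening: 0.0
```

```bash
python3 - <<'E'
from h import *
go((.452,.068,.0416),(.4595,.068,.0347),(.468,.068,.034))
s=snap('side','s15')[:,:,::-1]
cv2.imwrite('pics/c13.png',cv2.resize(s[140:220,235:315],None,fx=6,fy=6,interpolation=cv2.INTER_CUBIC))
E
```

```text
[0.449  0.068  0.0509] [ 3.141 -0.527 -0.048] zaxis [ 0.502 -0.025 -0.864]
(0.452, 0.068, 0.0416) shares [-0.01  -0.001  0.048]
(0.4595, 0.068, 0.0347) shares [ 0.015 -0.002  0.049]
(0.468, 0.068, 0.034) shares [ 0.035 -0.002  0.024]
```

View pics/c13.png

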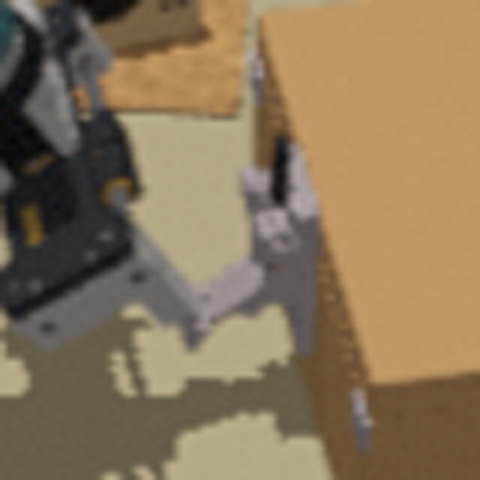

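>>> {"name": "apply_moves", "arguments": {"deltas": [{"ax": 0, "ay": 0, "az": 0, "x": -0.005, "y": 0, "z": 0.025, "hand": -1}, {"ax": 0, "ay": 0, "az": 0, "x": -0.005, "y": 0, "z": 0.025, "hand": -1}, {"ax": 0, "ay": 0, "az": 0, "x": 0, "y": 0, "z": 0, "hand": -1}]}}

```text
t: 44.15
tool_pos: [0.453, 0.0678, 0.0419]
tool_rot: [3.141, -0.529, -0.048]
contact_force: [-0.6, 0.4, -0.8]
opening: 0.0006
```

>>> {"name": "apply_moves", "arguments": {"deltas": [{"ax": 0, "ay": 0, "az": 0, "x": 0.008, "y": 0, "z": 0.025, "hand": -1}, {"ax": 0, "ay": 0, "az": 0, "x": 0.008, "y": 0, "z": 0.025, "hand": -1}, {"ax": 0, "ay": 0, "az": 0, "x": 0, "y": 0, "z": 0, "hand": -1}]}}

```text
t: 44.45
tool_pos: [0.4617, 0.0685, 0.0382]
tool_rot: [3.139, -0.525, -0.049]
contact_force: [-0.0, 0.1, -0.3]
opening: 0.0006
```

>>> {"name": "apply_moves", "arguments": {"deltas": [{"ax": 0, "ay": 0, "az": 0, "x": 0.018, "y": 0, "z": 0.012, "hand": -1}, {"ax": 0, "ay": 0, "az": 0, "x": 0.018, "y": 0, "z": 0.012, "hand": -1}, {"ax": 0, "ay": 0, "az": 0, "x": 0, "y": 0, "z": 0, "hand": -1}]}}

```text
t: 44.75
tool_pos: [0.4693, 0.0679, 0.037]
tool_rot: [3.139, -0.523, -0.049]
contact_force: [-1.3, -0.4, 0.8]
opening: 0.0003
```

>>> {"name": "apply_moves", "arguments": {"deltas": [{"ax": 0, "ay": 0, "az": 0, "x": -0.1, "y": 0, "z": -0.1, "hand": -1}, {"ax": 0, "ay": 0, "az": 0, "x": -0.1, "y": 0, "z": -0.15, "hand": -1}, {"ax": 0, "ay": 0, "az": 0, "x": -0.1, "y": 0, "z": -0.15, "hand": -1}, {"ax": 0, "ay": 0, "az": 0, "x": 0, "y": 0, "z": 0, "hand": -1}]}}

```text
t: 45.15
tool_pos: [0.3736, 0.0727, 0.0769]
tool_rot: [3.14, -0.524, -0.049]
contact_force: [-0.4, 0.6, -0.2]
opening: 0.0006
```

```bash
python3 - <<'E'
from h import *
t=snap('top','t16')[:,:,::-1]; s=snap('side','s16')[:,:,::-1]
a=cv2.resize(t[190:240,230:270],None,fx=10,fy=11,interpolation=cv2.INTER_CUBIC); b=cv2.resize(s[150:210,255:295],None,fx=10,fy=9.1667,interpolation=cv2.INTER_CUBIC)
cv2.imwrite('pics/c14.png',np.hstack([a,b])); print(status.read_state()['tool_pos'])
E
```

```text
[0.37788176 0.07282432 0.07745658]
```

View pics/c14.png

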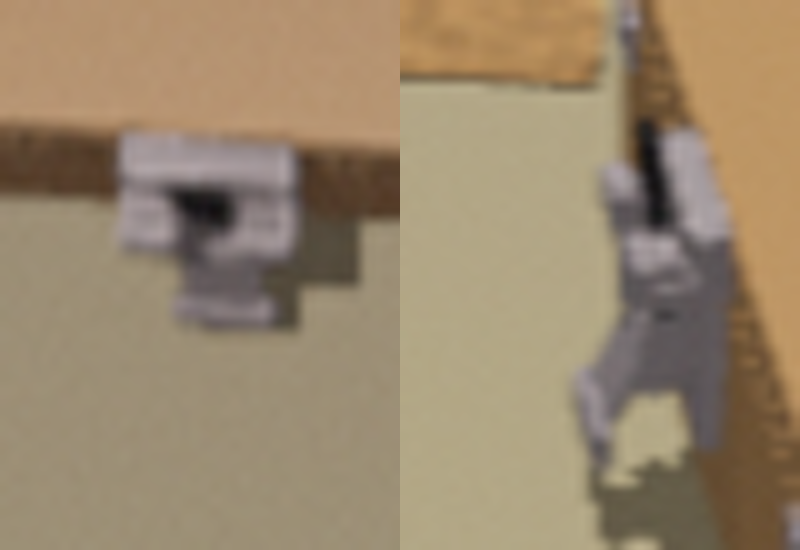

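```bash
python3 - <<'E'
from h import *
for th in (0,.1,.2,.3,.4):
    for l in (.036,.046,.057):
        q=l*np.array([-np.sin(th),-np.cos(th)])+.0205*np.array([-np.cos(th),np.sin(th)])
        for dy in (-.017,.017):
            p=[.4842+q[0],.067+dy-q[0]*.055,.085+q[1]]
            print(th,l,dy,'side',((proj('side',p)-[255,150]+.45)*[10,9.1667]+[400,0]).round(),'top',((proj('top',p)-[230,190]+.45)*[10,11]).round())
E
```

```text
0 0.036 -0.017 side [590. 437.] top [277. 332.]
0 0.036 0.017 side [563. 366.] top [170. 331.]
0 0.046 -0.017 side [590. 459.] top [279. 337.]
0 0.046 0.017 side [563. 387.] top [173. 335.]
0 0.057 -0.017 side [589. 482.] top [281. 341.]
0 0.057 0.017 side [563. 410.] top [176. 340.]
0.1 0.036 -0.017 side [579. 434.] top [276. 344.]
0.1 0.036 0.017 side [552. 362.] top [168. 342.]
0.1 0.046 -0.017 side [575. 455.] top [278. 351.]
0.1 0.046 0.017 side [549. 384.] top [171. 350.]
0.1 0.057 -0.017 side [571. 479.] top [280. 359.]
0.1 0.057 0.017 side [545. 407.] top [174. 358.]
0.2 0.036 -0.017 side [568. 429.] top [274. 354.]
0.2 0.036 0.017 side [542. 358.] top [166. 352.]
0.2 0.046 -0.017 side [561. 451.] top [276. 365.]
0.2 0.046 0.017 side [535. 380.] top [169. 363.]
0.2 0.057 -0.017 side [554. 475.] top [278. 376.]
0.2 0.057 0.017 side [528. 403.] top [171. 375.]
0.3 0.036 -0.017 side [558. 424.] top [273. 363.]
0.3 0.036 0.017 side [532. 353.] top [165. 362.]
0.3 0.046 -0.017 side [548. 446.] top [274. 377.]
0.3 0.046 0.017 side [522. 374.] top [167. 376.]
0.3 0.057 -0.017 side [537. 470.] top [276. 392.]
0.3 0.057 0.017 side [512. 398.] top [169. 391.]
0.4 0.036 -0.017 side [549. 418.] top [272. 371.]
0.4 0.036 0.017 side [523. 347.] top [163. 370.]
0.4 0.046 -0.017 side [536. 440.] top [273. 388.]
0.4 0.046 0.017 side [510. 368.] top [165. 387.]
0.4 0.057 -0.017 side [522. 463.] top [274. 407.]
0.4 0.057 0.017 side [496. 391.] top [167. 405.]
```

```bash
python3 - <<'E'
from h import *
s=cv2.imread('pics/s16.png'); t=cv2.imread('pics/t16.png')
cv2.imwrite('pics/c15.png',np.vstack([cv2.resize(t[115:275,100:430],(800,300)),cv2.resize(s[70:350,180:420],(800,300))]) if 0 else np.hstack([cv2.resize(t[110:280,100:420],(440,420)),cv2.resize(s[60:340,180:400],(360,420))]))
print({k:status.read_state()[k] for k in('t','contact_force')})
E
```

```text
{'t': 45.25, 'contact_force': array([1.09247151, 0.058561  , 0.24572406])}
```

```bash
python3 - <<'E'
from h import *
L=lambda f:cv2.imread(f'pics/{f}.png').astype(int)
def d(a,b,x0,x1,y0,y1,n): 
    e=np.abs(L(a)-L(b))[y0:y1,x0:x1].max(2)>40; print(n,e.sum(),'of',e.size)
d('t0' if 0 else 'top0','t16',350,368,206,224,'jar top'); d('top0','t16',130,165,132,168,'bottle'); d('top0','t16',183,210,268,294,'tin'); d('s12','s16',225,275,100,160,'lantern side'); d('s3','s12',225,262,105,150,'lantern side early')
arches(cv2.imread('pics/t16.png')[:,:,::-1].copy())
robot.close_job()
E
```

```text
jar top 0 of 324
bottle 0 of 1260
tin 0 of 702
lantern side 285 of 3000
lantern side early 192 of 1665
the job is handed in; nothing more can be done
```

The job is handed in: the lantern stands on the cork mat, the four beech handles are in the case, and the lid is shut and clamped by the latch. `close_job` gives no verdict, so this rests on my own checks.

**Last checks**
- **Lantern:** it was seen upright on the mat right after I set it down. The later comparison of pictures was not clear-cut: about 10% of the pixels around it changed. I put that down to shadows and the arm in view, but the viewer's 16-picture limit was reached, so I could not look again.
- **Handles:** the view before closing showed all four standing in the case, and none is left on the table.
- **Lid:** it stopped on the rim and took 24 N of downward push without moving further.
- **Latch:** the tab stands upright in the keeper. The pad's position in both views fits a lever angle of about 0, so the lever is past dead centre. I could not read the spring stretch or the joint angles directly.
- **Bottle, tin and jar:** no pixel changed between the first picture and the last.
- **Arm:** it is clear of everything, with only sensor noise on the force reading.

**One mismatch:** the real fingertips sit about 10 mm behind the TCP, not 22 mm ahead of it as described. The first lantern grasp closed on nothing because of this, and I corrected for it in every later move.

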